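# Balance a sample bottle on the two-pan balance

### The job

Bring the balance into equilibrium for the bottle in its cup: slip both ring counterweights over the post of the empty pan, lowering each gently until it is seated instead of dropping it, then slide the brass rider along its bar until the beam floats level with the red pointer on the green band. The balance is delicate, so push and pinch only lightly, and leave everything else on the table where it is.

Things in the scene. Friction and masses are not known exactly. Their poses are not given: they have to be found in the camera images.
- balance: two-pan balance with a grey base of 130 x 270 mm, fixed to the table. Origin: middle of its underside; its y axis runs along the level beam, +y to the blue sample cup, -y to the empty weight pan; -x is its front with the rider bar. Beam pivot 80 mm up at the centre; pans 110 mm either side, never tilting. More than 30 N from the fingers, or 15 N from a ring, damages it.
- cup (a point): middle of the foot of the blue cup on the sample pan; a white bottle with a red cap (40 x 80 mm) is clipped in it. The bottle's mass varies from 0.135 to 0.185 kg; it stays in the cup.
- pan_seat (a point): centre of the upper face of the flat, rimless weight pan (steel disc, 62 mm across). A dark steel post, 10 mm in diameter, 54 mm tall, top edge broken by 1 mm, rises upright from it, but not at its exact centre: up to 5 mm off in any direction, different each time, and not measured. 107 mm above the table when level; the pan travels 16 mm either way
- ring_a_mid (a point): centre (half-way up) of a ring counterweight: plain aluminium cylinder 40 mm in diameter, 24 mm tall, 0.075 kg, with a 12 mm hole right through along its upright z axis; starts on the table. Two of them stack on the post in either order.
- ring_b_mid (a point): centre (half-way up) of the other, identical ring counterweight
- rider_knob (a point): middle of the black upright knob (14 mm in diameter, 30 mm tall, this point 15 mm above its foot) on the brass rider (24 mm block, 0.12 kg in all), which slides along the steel bar 85 mm in front of the pans' line with about 1 N friction and stays where it is left. The bar tips with the beam; when level this point is 105 mm above the table.
- rider (a joint): position of the rider on its bar in m: 0 at the sample end, 0.05 mid-beam, 0.10 at the weight-pan end; a higher value makes the weight-pan side heavier. It starts between 0 and 0.02; with both rings on, equilibrium lies between 0.03 and 0.09.
- beam (a joint): tilt of the beam in rad: 0 level, +0.15 (stop, at the start) sample side down and weight pan up, -0.15 (stop) weight pan down. A push of 0.8 to 2.5 N on the post sinks the pan from the upper stop. Within 10 mm of the rider's equilibrium place the beam floats, settles in 1.5 s, and tilts 0.013 rad per mm of rider. Level: within 0.035 either way, pointer on the green band.
- pointer_tip (a point): upper end of the thin red pointer, 76 mm above the beam's pivot, in front of a white scale plate (top 162 mm above the table) with the green band at its middle; it leans to the side of the lower pan
- bottle_buffer: small white bottle with a white cap, 44 x 86 mm, a bystander; origin in the middle of its underside
- bottle_wash: small white bottle with a blue cap, 38 x 70 mm, a bystander; origin in the middle of its underside
- tape_roll: roll of beige tape lying flat, 84 x 19 mm, a bystander; origin in the middle of its underside
- timer: small bench timer lying on its back, 66 x 60 x 20 mm, a bystander; origin in the middle of its underside
- notebook: dark bound notebook, 154 x 110 x 14 mm, a bystander; origin in the middle of its underside
There are look-alikes about, which are no part of the job. What is shaped like the part that bears ring_b_mid but black or pink is not meant.

How it is judged:
By the outcome, as a careful person would: the job done as asked, in the order asked, and still so for the second after the job is handed in, with the robot touching nothing.
It also fails if it takes over 72 s, if anything falls off the work surface, if the arm or the gripper's body presses on something with over 40 N, if the wrist force passes 120 N, or if a joint passes its speed limit or range.

### The arm

A 7-joint arm with a two-finger parallel gripper is mounted at the origin on a cart in front of the work surface, level with it; the furniture and walls round the work are solid. World frame = base frame: x ahead of the robot, y to its left, z up, the work surface at z = 0. Lengths are in m, angles in rad, forces in N, time in s.
With the tool pointing down it reaches from about 0.4 to 0.875 m from the base axis. Payload 6.5 kg.
Tool frame: the origin (TCP) lies between the finger pads; the fingertips stand 8 mm ahead of it and the grasp point (between the pads) lies 11 mm behind it (manip.tips_ahead is the distance from the TCP to the fingertips, in m); y points along the fingers, x is the direction in which the jaws open and shut, and the axes are right-handed (so a half turn about y gives the same grasp; the last joint's range is limited). The gripper opens to 88 mm and grips with 3 to 60 N. Pads are 18 mm wide; open, the fingers measure 123 mm over their backs; the gripper's body (75 mm by 187 mm) begins 45 mm behind the grasp point.
Start: joints at [-1.234, 0.536, -0.004, 1.538, 0.003, 1.067, -0.071], TCP at [0.255, 0.598, 0.247] pointing down, gripper open.
Joint ranges: [-2.7, 2.7], [-0.37, 2.16], [-1.27, 1.26], [0.24, 2.4], [-1.31, 4.45], [0.19, 1.91], [-2.76, 2.76]. Speed limits (rad/s): [2.39, 2.39, 3.14, 3.14, 3.14, 3.14, 3.14].

### API

Orientations are given as a unit quaternion [x, y, z, w].
In Python, from station import sensors, optics, manip gives the robot as it stands.
- The arm moves only by the tool step_arm, never from a script. Its argument "steps" is a list of rows, each a list of 5 numbers: the gripper's target within -1 to 1 (fully open at 1, half-way at 0, shut at -1), then the shift along the tool's x, y, z in mm, then the turn about the tool's y in degrees. In form: [[claw, x, y, z, twist], ...]. A call has 1 to 10 rows; each row shifts and turns the pose as measured when the row begins, along the tool's axes as they then stand; what a row does not reach is not made up. A row lasts 1/10 s, in which the tool goes at most 50 mm and 8.59 degrees, less where a joint would pass 70% of its speed; a pose out of reach is approached as far as the arm can. A call is refused whole if a number of a shift passes 50 or a number of a turn 8.59, either way. A call with a gripper value outside its range is refused whole. The fingers move at their own pace and stop on an object; "squeeze" is the grip in N (left out, the last holds). Time passes only in rows, so rows that do not move let the fingers close. It gives the time, the measured TCP pose, the force and the opening at its end, in the units of the state.
- sensors.sense(): the state, without advancing time (a new reading comes with each control period).
- optics.grab_frame(name): name is "scene" or "top" or "wrist"; returns the picture (400x640x3 uint8, red, green, blue); there is no depth.
- optics.camera_info(name): a dict with "camera_matrix" (3x3 intrinsics, pixels), "R" (3x3) and "t" (3): a world point X has camera coordinates R X + t. Camera axes: x right, y down, z forward; pixel columns grow to the right and rows downward; lengths in m; the calibration is good to about 2 mm. A picture is of the moment at which its call begins: read the wrist's pose just before it. camera_info takes no time and is no camera call; for the wrist camera it gives the pose at the moment of the call.
- manip.job_done(): hands the job in, once; it reports no verdict.
The state is a dict: "clock": time; "joint_pos": joint angles; "dq": joint speeds; "joint_efforts": joint torques, N m; "eef_pos": TCP position; "tcp_rot": TCP orientation; "contact_force": force on the tool from outside, world axes, zero at the start; "wrist_torque": the same for the moment, N m; "finger_gap": opening from 0.0 (shut) to 1.0 (fully open).
Only numpy, scipy, OpenCV 4.12 (cv2) and the standard library are available. Lean on these libraries where they do the work, as an engineer would, in place of code of your own. Each camera call takes 0.05 s, during which the arm holds its last target.

## Working session

There is one attempt and no reset: what is moved stays moved. The work goes in short steps, Python scripts to look and compute and a tool call to move; the robot and the scene stay as the last step left them, time stands still between calls to the robot, and variables do not carry over. Pictures are saved under pics/ and viewed, and the job is handed in when it is done.

Besides the shell and the picture viewer there is one more tool, called after "Call:" as name([rows], argument=value, ...), one row to a line, values as JSON. step_arm: Moves the arm, as the interface text tells. Its arguments: {"type":"object","properties":{"steps":{"type":"array"},"squeeze":{"type":"number"}},"required":["steps"]}

```bash
ls; mkdir -p pics; python3 - <<'E'
from station import sensors, optics, manip
import cv2
print(sensors.sense())
for n in ("scene","top","wrist"):
    ci=optics.camera_info(n); print(n,ci)
    im=optics.grab_frame(n); cv2.imwrite(f"pics/{n}0.png",im[:,:,::-1])
print(manip.tips_ahead)
E
```

```text
pics
{'clock': 0.0, 'joint_pos': array([-1.23423286,  0.53713129, -0.00444444,  1.53884851,  0.00259665,
        1.06730852, -0.07117995]), 'dq': array([-1.21318652e-03, -4.42411011e-05, -7.54144243e-04, -1.50269441e-03,
       -4.34762040e-05, -3.59783887e-04,  4.24159117e-05]), 'joint_efforts': array([ 3.95760924e-05, -5.70985794e+01,  9.90911387e-01, -2.51595372e+01,
       -5.61896875e-02,  1.81048305e-02,  1.55340431e-04]), 'eef_pos': array([0.25455329, 0.59743805, 0.24587121]), 'tcp_rot': array([ 0.590252  ,  0.38943776, -0.390386  , -0.58952487]), 'contact_force': array([-0.1234073 ,  0.23016039,  0.62370875]), 'wrist_torque': array([-0.00956878,  0.01775995,  0.01035453]), 'finger_gap': 0.9999408571266075}
scene {'camera_matrix': array([[431.29861694,   0.        , 318.40071125],
       [  0.        , 431.29861694, 198.61320496],
       [  0.        ,   0.        ,   1.        ]]), 'R': array([[ 0.47984456, -0.87729752, -0.00991235],
       [-0.5563238 , -0.29551043, -0.77664497],
       [ 0.67841951,  0.37818334, -0.62986057]]), 't': array([-0.2418642 ,  0.40064856,  0.97631689])}
top {'camera_matrix': array([[474.04405449,   0.        , 323.52943131],
       [  0.        , 474.04405449, 204.67265556],
       [  0.        ,   0.        ,   1.        ]]), 'R': array([[-0.00392154, -0.99991133,  0.01272601],
       [-0.99848187,  0.0032161 , -0.05498737],
       [ 0.05494157, -0.01292232, -0.99840595]]), 't': array([0.03251878, 0.5705979 , 1.67955619])}
wrist {'camera_matrix': array([[287.04695855,   0.        , 323.07109023],
       [  0.        , 287.04695855, 199.18256534],
       [  0.        ,   0.        ,   1.        ]]), 'R': array([[ 0.39230845,  0.91983269, -0.00137601],
       [ 0.87318761, -0.37194317,  0.31496297],
       [ 0.28920144, -0.12476415, -0.94910296]]), 't': array([-0.64883226, -0.04279757,  0.39031029])}
0.008
```

View pics/scene0.png

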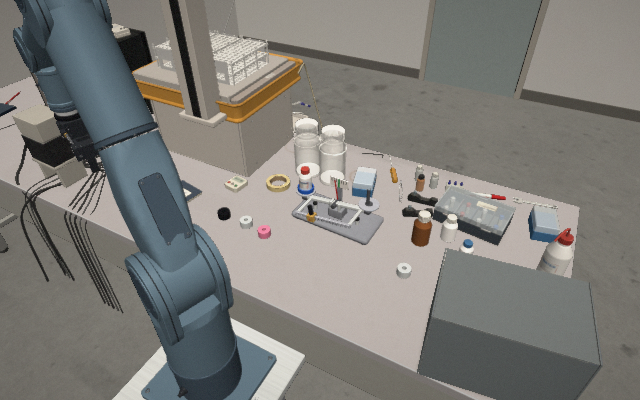

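View pics/top0.png

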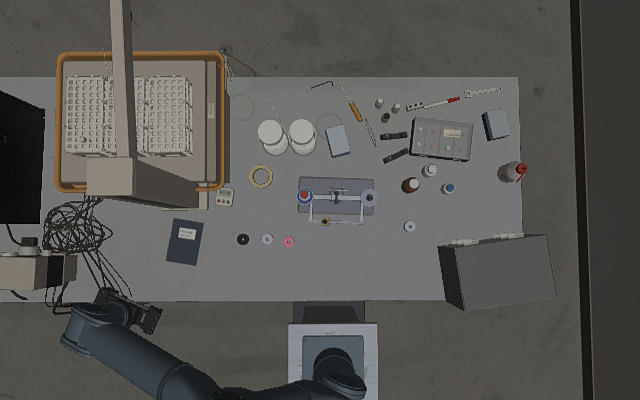

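View pics/wrist0.png

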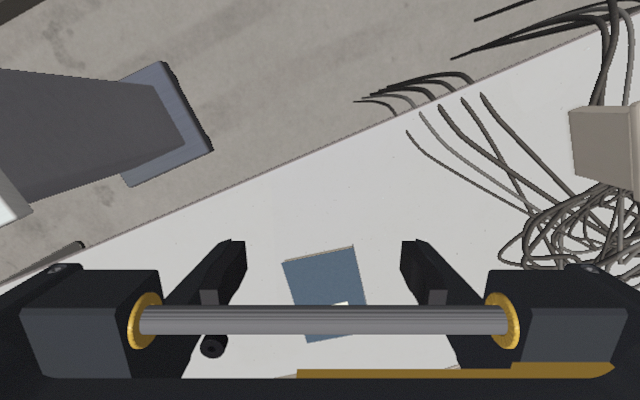

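The scene and top views show the balance near top-pixel (337,197), silver rings near (267,239) and (410,226), and black and pink look-alikes at (243,239) and (289,241). The wrist view shows only the notebook so far.

```bash
cat > h.py <<'E'
import numpy as np, cv2
from scipy.spatial.transform import Rotation as Ro
from station import sensors, optics, manip
def ray(ci,u,v):
    K,R,t=map(np.array,(ci["camera_matrix"],ci["R"],ci["t"]))
    d=R.T@np.linalg.inv(K)@np.array([u,v,1.0]); return -R.T@t, d/np.linalg.norm(d)
def onz(ci,u,v,z):
    o,d=ray(ci,u,v); return o+d*(z-o[2])/d[2]
def tri(obs):
    A=np.zeros((3,3));b=np.zeros(3)
    for ci,u,v in obs:
        o,d=ray(ci,u,v);P=np.eye(3)-np.outer(d,d);A+=P;b+=P@o
    x=np.linalg.solve(A,b); return x,[np.linalg.norm((np.eye(3)-np.outer(ray(*q)[1],ray(*q)[1]))@(x-ray(*q)[0])) for q in obs]
def proj(ci,X):
    K,R,t=map(np.array,(ci["camera_matrix"],ci["R"],ci["t"])); p=K@(R@np.array(X)+t); return p[:2]/p[2]
def pose():
    s=sensors.sense(); return np.array(s["eef_pos"]),Ro.from_quat(s["tcp_rot"]).as_matrix(),s
E
python3 - <<'E'
from h import *
for n,(x0,x1,y0,y1),f in (("scene",(200,420,160,290),3.6),("top",(220,430,170,260),3.8)):
    im=cv2.imread(f"pics/{n}0.png")[y0:y1,x0:x1]
    cv2.imwrite(f"pics/{n}0z.png",cv2.resize(im,None,fx=f,fy=f,interpolation=cv2.INTER_CUBIC))
p,R,s=pose(); print(R.round(3))
t=optics.camera_info("top")
for nm,u,v,z in (("ringL",267,239,.024),("ringR",410,226,.024),("black",243,239,.024),("pink",289,241,.024)): print(nm,onz(t,u,v,z).round(3))
E
```

```text
[[ 0.392 -0.    -0.92 ]
 [ 0.92  -0.001  0.392]
 [-0.001 -1.    -0.   ]]
ringL [0.449 0.231 0.024]
ringR [ 0.493 -0.277  0.024]
black [0.45  0.316 0.024]
pink [0.442 0.153 0.024]
```

View pics/scene0z.png

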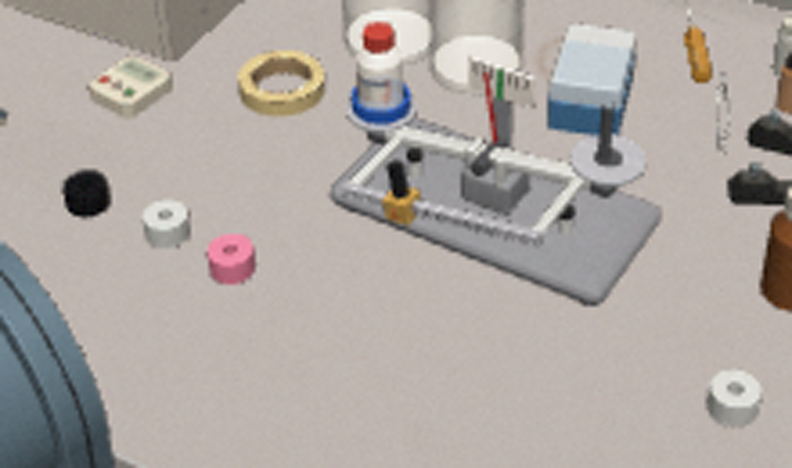

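View pics/top0z.png

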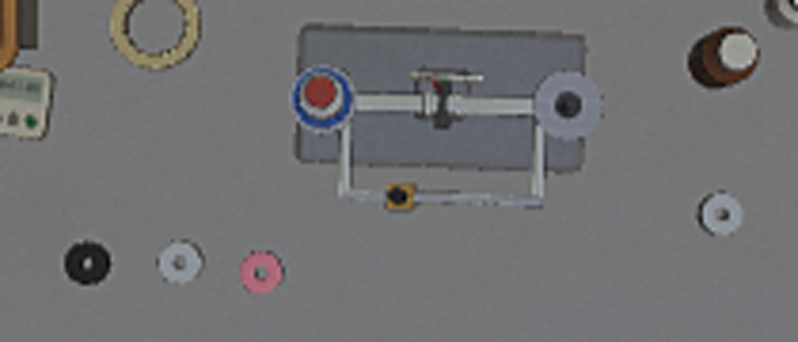

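```bash
python3 - <<'E'
from h import *
p,R,s=pose(); w=optics.camera_info("wrist"); Rw=np.array(w["R"]); C=-Rw.T@np.array(w["t"])
print("cam in tool",(R.T@(C-p)).round(4)); print("axes in tool\n",(R.T@Rw.T).round(3))
for y in (-.06,-.03,-.011,0,.008,.05,.1,.2): print(y,proj(w,p+R@np.array([0,y,0])).round(1))
t=optics.camera_info("top");sc=optics.camera_info("scene")
im=cv2.imread("pics/top0.png");hsv=cv2.cvtColor(im,cv2.COLOR_BGR2HSV)
def Z(u,v): return 220+u/3.8,170+v/3.8
for nm,u,v,z in (("posttop",567,105,.177),("pan",568,105,.123),("cap",321,93,.19),("knob",398,196,.118),("barL",343,195,.09),("barR",541,203,.09),
  ("baseUL",301,27,.01),("baseUR",584,37,.01),("baseLL",297,161,.01),("baseLR",582,170,.01)):
    print(nm,onz(t,*Z(u,v),z).round(3))
E
```

```text
cam in tool [-0.0003 -0.1371  0.0821]
axes in tool
 [[ 1.    -0.     0.   ]
 [-0.    -0.315  0.949]
 [-0.    -0.949 -0.315]]
-0.06 [324.  354.7]
-0.03 [323.8 298.7]
-0.011 [323.7 274.6]
0 [323.6 263.1]
0.008 [323.6 255.8]
0.05 [323.5 226. ]
0.1 [323.4 202.9]
0.2 [323.3 175.8]
posttop [ 0.584 -0.116  0.177]
pan [ 0.588 -0.122  0.123]
cap [0.594 0.094 0.19 ]
knob [0.508 0.028 0.118]
barL [0.51  0.077 0.09 ]
barR [ 0.502 -0.101  0.09 ]
baseUL [0.671 0.117 0.01 ]
baseUR [ 0.66  -0.151  0.01 ]
baseLL [0.544 0.121 0.01 ]
baseLR [ 0.534 -0.148  0.01 ]
```

```bash
cat >> h.py <<'E'
def plan(target,ang,n=None,claw=1,start=None):
    """rows toward target xyz with tool x at world angle ang (deg), tool down"""
    p,R,s=pose()
    a=np.degrees(np.arctan2(R[1,0],R[0,0])); d=np.array(target)-p; da=(ang-a+180)%360-180
    m=int(max(np.ceil(np.linalg.norm(d)/.045),np.ceil(abs(da)/7.5),1)); n=n or m
    print("at",p.round(4),"ang",round(a,2),"F",s["contact_force"].round(2),"gap",round(s["finger_gap"],3),"t",round(s["clock"],2),"n",n)
    rows=[]
    for i in range(n):
        th=np.radians(a+da*i/n); x=np.array([np.cos(th),np.sin(th),0]);y=np.array([0,0,-1]);z=np.cross(x,y)
        dd=d/n*1000; rows.append([claw]+[round(float(v),1) for v in (dd@x,dd@y,dd@z)]+[round(-da/n,1)])
    print(rows)
def rel(target,ang=None):
    p,R,s=pose(); print("at",p.round(4),"ang",np.degrees(np.arctan2(R[1,0],R[0,0])).round(2),"tilt",R[2].round(3),"F",s["contact_force"].round(2),"gap",round(s["finger_gap"],3),"t",round(s["clock"],2)); print("tool mm",(R.T@(np.array(target)-p)*1000).round(1))
E
python3 -c "
from h import *
plan([.449,.231,.2],-2)"
```

```text
at [0.2546 0.5976 0.2461] ang 66.92 F [ 0.21 -0.03 -0.31] gap 1.003 t 0.15 n 10
[[1, -26.1, 4.6, -32.2, np.float64(6.9)], [1, -22.0, 4.6, -35.1, np.float64(6.9)], [1, -17.7, 4.6, -37.5, np.float64(6.9)], [1, -13.0, 4.6, -39.4, np.float64(6.9)], [1, -8.2, 4.6, -40.7, np.float64(6.9)], [1, -3.3, 4.6, -41.4, np.float64(6.9)], [1, 1.7, 4.6, -41.5, np.float64(6.9)], [1, 6.7, 4.6, -41.0, np.float64(6.9)], [1, 11.5, 4.6, -39.9, np.float64(6.9)], [1, 16.2, 4.6, -38.2, np.float64(6.9)]]
```

Call:
step_arm([
  [0.5,-26,4.6,-32,6.9],
  [0.5,-22,4.6,-35,6.9],
  [0.5,-17.7,4.6,-37.5,6.9],
  [0.5,-13,4.6,-39.4,6.9],
  [0.5,-8.2,4.6,-40.7,6.9],
  [0.5,-3.3,4.6,-41.4,6.9],
  [0.5,1.7,4.6,-41.5,6.9],
  [0.5,6.7,4.6,-41,6.9],
  [0.5,11.5,4.6,-39.9,6.9],
  [0.5,16.2,4.6,-38.2,6.9],
], squeeze=10)

```text
clock: 1.15
eef_pos: [0.4433, 0.2202, 0.196]
tcp_rot: [-0.706, 0.027, -0.024, 0.708]
contact_force: [0.7, 0.6, -0.9]
finger_gap: 0.748
```

```bash
python3 -c "
from h import *
plan([.449,.231,.2],-2,claw=.5)
cv2.imwrite('pics/w1.png',optics.grab_frame('wrist')[:,:,::-1])"
```

```text
at [0.4433 0.2202 0.196 ] ang -4.1 F [ 0.71  0.61 -0.86] gap 0.748 t 1.15 n 1
[[0.5, 4.9, -4.0, 11.2, np.float64(-2.1)]]
```

View pics/w1.png

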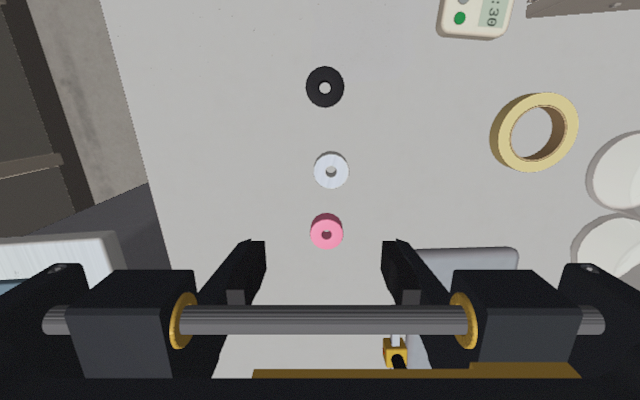

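Silver ring centred near (331,170) between black (325,87) and pink (327,231), as intended.

```bash
cat >> h.py <<'E'
def crop(im,u,v,r,f,fn):
    c=im[max(0,v-r):v+r,max(0,u-r):u+r]; cv2.imwrite(fn,cv2.resize(c,None,fx=f,fy=f,interpolation=cv2.INTER_CUBIC))
E
python3 - <<'E'
from h import *
w=optics.camera_info("wrist"); im=cv2.imread("pics/w1.png"); crop(im,331,171,30,10,"pics/w1z.png")
g=cv2.cvtColor(im,cv2.COLOR_BGR2GRAY); print(g[160:182:2,312:352:2])
for q in ((331,170.5),): print(onz(w,*q,.024).round(4))
E
```

```text
[[180 183 119 198 209 209 209 208 209 211 211 203 207 210 211 211 163 156
  182 181]
 [181 166 175 206 209 209 209 208 208 211 209 204 208 211 211 208 211 166
  180 180]
 [181 144 206 206 209 211 209 208 210 213 206 208 208 211 210 209 209 197
  173 179]
 [182 174 207 206 209 210 207 208 202 187 187 205 210 211 210 209 208 211
  172 180]
 [181 197 205 207 209 210 207 190 181 181 180 171 201 211 209 210 208 211
  187 182]
 [181 197 205 207 209 208 208 138 184 180 183 168 157 212 209 208 208 211
  191 182]
 [181 203 204 208 209 207 208  86 132 170 157  96 159 211 208 208 209 210
  191 181]
 [174 201 206 209 209 207 210 156  99 101 100  98 194 210 209 207 210 210
  184 181]
 [181 178 207 208 209 207 208 206 157 111 124 179 213 209 210 208 211 210
  188 181]
 [181 186 209 208 209 207 208 210 208 208 211 211 211 208 208 208 209 204
  180 180]
 [180 182 196 209 207 207 208 211 205 206 209 210 209 208 207 209 209 189
  181 181]]
[0.4553 0.2239 0.024 ]
```

View pics/w1z.png

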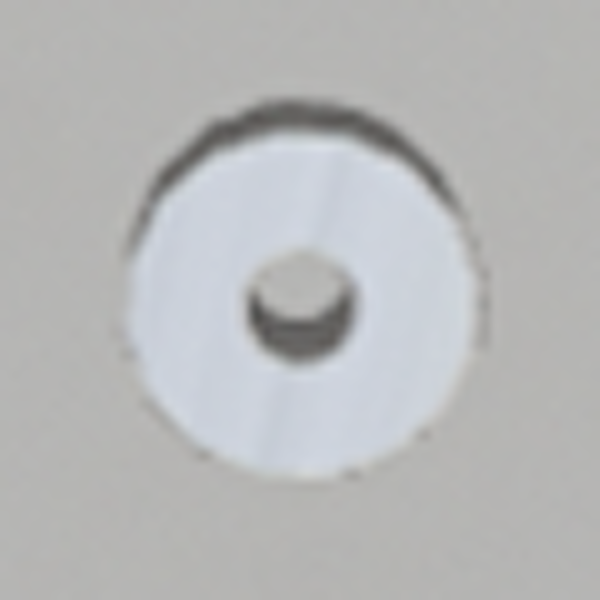

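```bash
python3 - <<'E'
from h import *
t=optics.camera_info("top");sc=optics.camera_info("scene");w=optics.camera_info("wrist")
print(onz(sc,200+166/3.6,160+215/3.6,.024), onz(t,220+180/3.8,170+262/3.8,.024), onz(w,330.7,171,.024),tri([(t,220+180/3.8,170+262/3.8),(w,330.7,171)]))
print(onz(w,325,86.5,.024),onz(w,327,234,.024))
p,R,s=pose();C=-np.array(w["R"]).T@np.array(w["t"]); print(R.T@(C-p))
E
```

```text
[0.44740523 0.22676078 0.024     ] [0.44942482 0.22979747 0.024     ] [0.45493291 0.22336731 0.024     ] (array([0.45229329, 0.2278281 , 0.04426017]), [np.float64(0.0025349540526262353), np.float64(0.0025349540526262)])
[0.45603138 0.3099902  0.024     ] [0.44461995 0.14808047 0.024     ]
[-0.00029815 -0.13710596  0.08164111]
```

```bash
python3 -c "
from h import *
plan([.451,.227,.1],-2,claw=.5)"
```

```text
at [0.4461 0.2124 0.1955] ang -4.96 F [ 3.19 -5.45 -0.04] gap 0.747 t 1.2 n 3
[[0.5, 1.2, 31.8, 5.0, np.float64(-1.0)], [0.5, 1.3, 31.8, 5.0, np.float64(-1.0)], [0.5, 1.4, 31.8, 5.0, np.float64(-1.0)]]
```

Call:
step_arm([
  [0.5,1,32,6,-1],
  [0.5,1,32,6,-1],
  [0.5,1,25,6,-1],
  [0.5,0,0,0,0],
  [0.5,0,0,0,0],
])

```text
clock: 1.7
eef_pos: [0.4528, 0.2271, 0.1048]
tcp_rot: [0.708, -0.014, 0.014, -0.706]
contact_force: [-0.9, 0.0, 0.6]
finger_gap: 0.746
```

```bash
cat >> h.py <<'E'
def snap(n,fn):
    ci=optics.camera_info(n); im=optics.grab_frame(n)[:,:,::-1].copy(); cv2.imwrite(fn,im); np.save(fn+".npy",{"c":ci},allow_pickle=True); return im,ci
def ld(fn): return cv2.imread(fn),np.load(fn+".npy",allow_pickle=True).item()["c"]
E
python3 -c "
from h import *
rel([.451,.23,.014])
im,ci=snap('wrist','pics/w2.png')
rel([.451,.23,.014])"
```

```text
at [0.4528 0.2271 0.1048] ang -2.29 tilt [-0.    -1.    -0.002] F [-0.86  0.04  0.62] gap 0.746 t 1.7
tool mm [-1.9 90.8  3. ]
at [0.4527 0.2272 0.105 ] ang -2.28 tilt [-0.    -1.    -0.001] F [ 0.1   0.76 -0.3 ] gap 0.754 t 1.75
tool mm [-1.8 91.   2.8]
```

View pics/w2.png

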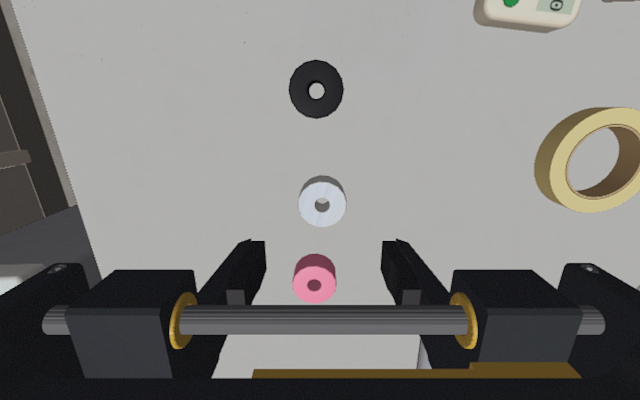

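```bash
cat >> h.py <<'E'
def silver(im,u,v,r=34):
    """top face of silver ring: bright bluish blob; returns ellipse centre of outer contour and of hole"""
    b,g,rr=[c.astype(int) for c in cv2.split(im)]
    m=((b>190)&(b-rr>4)).astype(np.uint8); mm=np.zeros_like(m); cv2.circle(mm,(int(u),int(v)),r,1,-1); m&=mm
    cs,hi=cv2.findContours(m,cv2.RETR_CCOMP,cv2.CHAIN_APPROX_NONE)
    i=max((k for k in range(len(cs)) if hi[0][k][3]<0),key=lambda k:cv2.contourArea(cs[k]))
    o=cv2.fitEllipse(cs[i]); hs=[k for k in range(len(cs)) if hi[0][k][3]==i and len(cs[k])>5]
    h=cv2.fitEllipse(cs[max(hs,key=lambda k:cv2.contourArea(cs[k]))]) if hs else None
    return o,h
E
python3 - <<'E'
from h import *
im,ci=ld("pics/w2.png"); o,h=silver(im,322,204); print(o,h)
print(onz(ci,*o[0],.024).round(4),h and onz(ci,*h[0],.024).round(4))
E
```

```text
((321.3990783691406, 204.20266723632812), (43.19386672973633, 45.40492248535156), 90.01626586914062) ((321.40155029296875, 204.8166046142578), (16.472043991088867, 17.344079971313477), 97.6009521484375)
[0.4514 0.2323 0.024 ] [0.4514 0.2317 0.024 ]
```

Ring A's top centre measures (0.4514, 0.2320), and the two fits agree within 1 mm. I'm descending to grasp it.

Call:
step_arm([
  [0.5,-0.7,40,2.5,0],
  [0.5,-0.6,35,2.3,0],
  [0.5,0,10,0,0],
  [0.5,0,4,0,0],
  [0.5,0,0,0,0],
], squeeze=8)

```text
clock: 2.25
eef_pos: [0.4571, 0.2351, 0.0212]
tcp_rot: [-0.705, 0.011, -0.018, 0.709]
contact_force: [-0.3, -0.2, 0.8]
finger_gap: 0.752
```

```bash
python3 -c "
from h import *
rel([.4514,.232,.014])"
```

```text
at [0.4571 0.2351 0.0212] ang -2.31 tilt [ 0.01  -1.     0.006] F [-0.33 -0.16  0.81] gap 0.752 t 2.25
tool mm [-5.6  7.1 -3.3]
```

Call:
step_arm([
  [0.5,-5.6,6,-3.3,0],
  [0.5,0,0,0,0],
])

```text
clock: 2.45
eef_pos: [0.4525, 0.2323, 0.0172]
tcp_rot: [-0.704, 0.01, -0.019, 0.71]
contact_force: [-1.0, 0.3, 0.2]
finger_gap: 0.749
```

```bash
python3 -c "
from h import *
rel([.4514,.232,.014])"
```

```text
at [0.4525 0.2323 0.0172] ang -2.34 tilt [ 0.014 -1.     0.008] F [-1.02  0.32  0.24] gap 0.749 t 2.45
tool mm [-1.1  3.2 -0.4]
```

Call:
step_arm([
  [0.5,-1,2,-0.4,0],
  [-0.3,0,0,0,0],
  [-0.3,0,0,0,0],
  [-0.3,0,0,0,0],
  [-0.3,0,0,0,0],
], squeeze=8)

```text
clock: 2.95
eef_pos: [0.4525, 0.2325, 0.0168]
tcp_rot: [-0.704, 0.009, -0.02, 0.71]
contact_force: [0.8, 0.2, -1.0]
finger_gap: 0.456
```

```bash
python3 -c "
from h import *
rel([.4514,.232,.014])"
```

```text
at [0.4525 0.2325 0.0168] ang -2.34 tilt [ 0.016 -1.     0.01 ] F [ 0.81  0.17 -0.96] gap 0.456 t 2.95
tool mm [-1.1  2.8 -0.6]
```

Gripped: gap 0.456 is about 40 mm. Lifting next, then carrying it to a view position beside the pan.

Call:
step_arm([
  [-0.3,0,-15,0,0],
  [-0.3,0,-40,0,0],
  [-0.3,0,-45,0,0],
  [-0.3,0,-45,0,0],
  [-0.3,0,-45,0,0],
  [-0.3,0,-40,0,0],
])

```text
clock: 3.55
eef_pos: [0.445, 0.2277, 0.2541]
tcp_rot: [-0.706, 0.013, -0.017, 0.708]
contact_force: [0.7, 0.7, -1.2]
finger_gap: 0.456
```

```bash
python3 -c "
from h import *
plan([.588,-.155,.245],-2.3,claw=-.3);rel([.588,-.155,.245])"
```

```text
at [0.445  0.2277 0.2541] ang -2.44 F [ 0.68  0.73 -1.16] gap 0.456 t 3.55 n 10
[[-0.3, 15.9, 0.9, -37.6, np.float64(-0.0)], [-0.3, 15.9, 0.9, -37.6, np.float64(-0.0)], [-0.3, 15.9, 0.9, -37.6, np.float64(-0.0)], [-0.3, 15.9, 0.9, -37.6, np.float64(-0.0)], [-0.3, 15.9, 0.9, -37.6, np.float64(-0.0)], [-0.3, 15.9, 0.9, -37.6, np.float64(-0.0)], [-0.3, 15.9, 0.9, -37.7, np.float64(-0.0)], [-0.3, 15.8, 0.9, -37.7, np.float64(-0.0)], [-0.3, 15.8, 0.9, -37.7, np.float64(-0.0)], [-0.3, 15.8, 0.9, -37.7, np.float64(-0.0)]]
at [0.445  0.2277 0.2541] ang -2.44 tilt [ 0.006 -1.     0.004] F [ 0.68  0.73 -1.16] gap 0.456 t 3.55
tool mm [ 159.1    8.7 -376.3]
```

Call:
step_arm([
  [-0.3,16,0,-38,0],
  [-0.3,16,0,-38,0],
  [-0.3,16,0,-38,0],
  [-0.3,16,0,-38,0],
  [-0.3,16,0,-38,0],
  [-0.3,16,0,-38,0],
  [-0.3,16,0,-38,0],
  [-0.3,16,0,-38,0],
  [-0.3,10,0,-30,0],
  [-0.3,4,0,-10,0],
])

```text
clock: 4.55
eef_pos: [0.5777, -0.1306, 0.2691]
tcp_rot: [-0.701, 0.004, -0.021, 0.713]
contact_force: [-0.1, -1.2, -1.3]
finger_gap: 0.453
```

Call:
step_arm([
  [-0.3,0,0,0,0],
  [-0.3,0,0,0,0],
])

```text
clock: 4.75
eef_pos: [0.577, -0.1308, 0.2699]
tcp_rot: [-0.7, 0.005, -0.022, 0.713]
contact_force: [0.4, 0.5, -1.7]
finger_gap: 0.457
```

```bash
python3 -c "
from h import *
rel([.588,-.155,.245])
im,ci=snap('wrist','pics/w3.png')
im,ci=snap('top','pics/t3.png')
rel([.588,-.155,.245])"
```

```text
at [ 0.577  -0.1308  0.2699] ang -2.19 tilt [ 0.023 -1.     0.019] F [ 0.35  0.54 -1.69] gap 0.457 t 4.75
tool mm [ 11.3  24.7 -24.3]
at [ 0.5772 -0.1299  0.2698] ang -2.09 tilt [ 0.023 -1.     0.019] F [ 0.47  0.97 -0.83] gap 0.459 t 4.85
tool mm [ 11.1  24.6 -25.1]
```

View pics/w3.png

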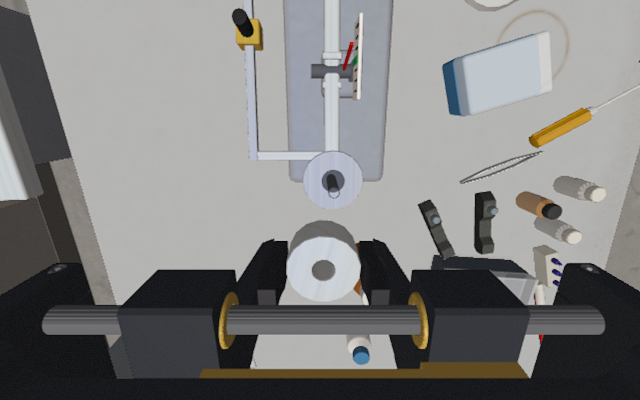

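```bash
python3 - <<'E'
from h import *
im,ci=ld("pics/w3.png"); crop(im,333,180,35,9,"pics/w3p.png"); crop(im,323,260,45,8,"pics/w3r.png")
for u,v in ((334,188),): print(onz(ci,u,v,.177))
p,R,s=pose(); print(proj(ci,p+R@np.array([0,-.0072,0])))
E
```

```text
[ 0.58872156 -0.11426958  0.177     ]
[323.86939283 268.34893692]
```

View pics/w3p.png

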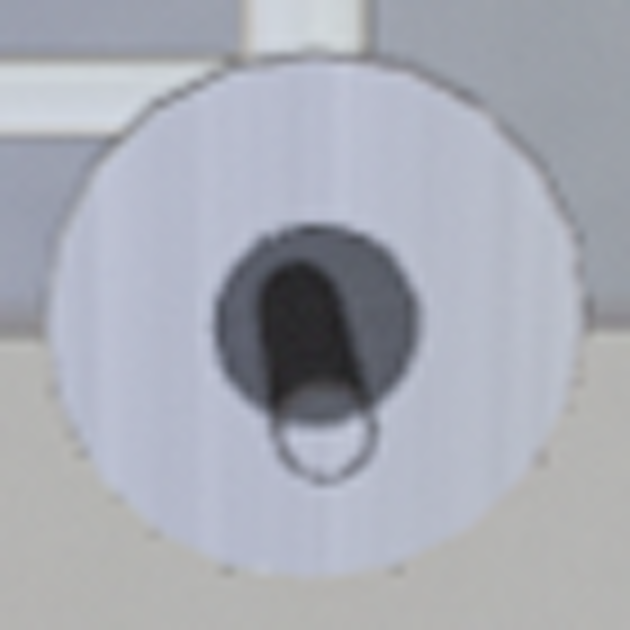

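View pics/w3r.png

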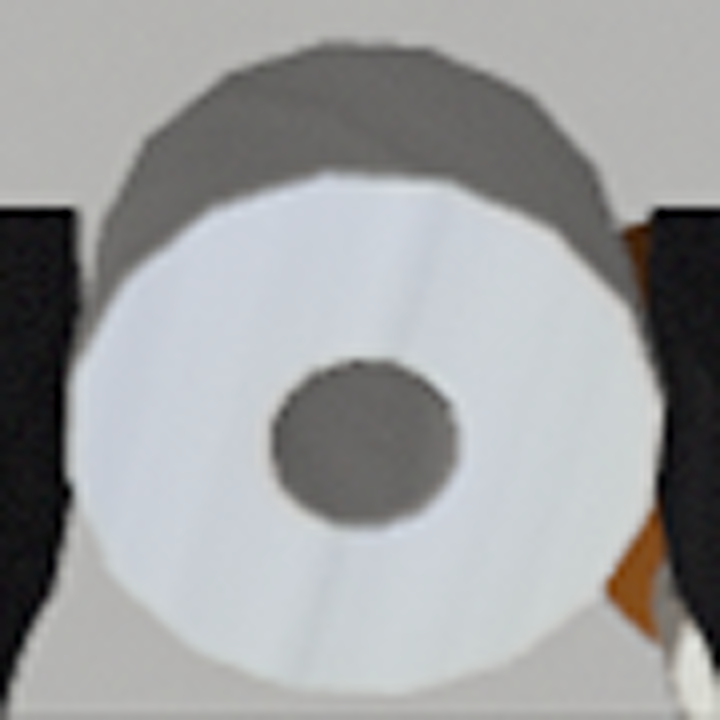

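```bash
python3 - <<'E'
from h import *
im,ci=ld("pics/w3.png"); p,R,s=pose()
# tool frame at picture time: from the camera pose
Rc=np.array(ci["R"]);C=-Rc.T@np.array(ci["t"])
print("post top",onz(ci,333.5,192.4,.177).round(4),"pan c",onz(ci,332.5,179.6,.123).round(4),"post base",onz(ci,298-.5+298/9,144.5+300/9,.123).round(4))
n=R[:,1]; o,d=ray(ci,323.1,269.75); X=o+d*(((p+R@np.array([0,-.0072,0])-o)@n)/(d@n)); print("hole",X.round(4),"tool",(R.T@(X-p)*1000).round(2))
t,tc=ld("pics/t3.png"); crop(t,372,198,20,15,"pics/t3z.png")
E
```

```text
post top [ 0.5882 -0.1181  0.177 ] pan c [ 0.5903 -0.12    0.123 ] post base [ 0.5884 -0.118   0.123 ]
hole [ 0.5766 -0.1309  0.277 ] tool [-0.4  -7.2  -0.83]
```

View pics/t3z.png

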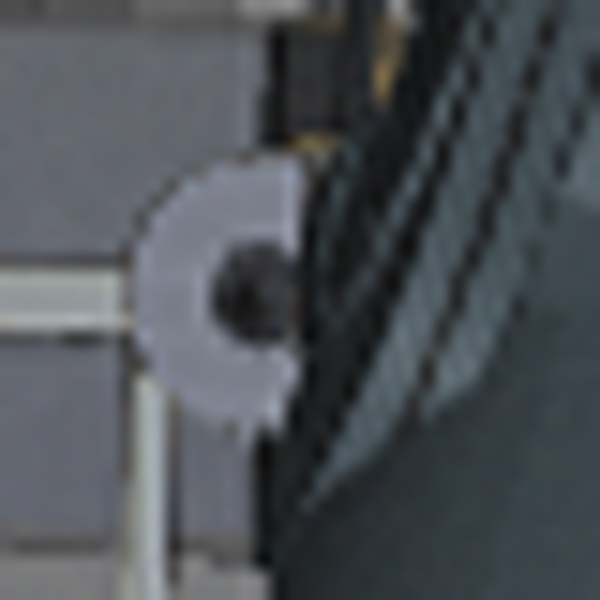

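Post top is at (0.5882, -0.1181) and its base agrees, 2.9 mm from pan centre, so it's plausible. I'll align the hole above it at hover height.

```bash
python3 -c "
from h import *
rel([.5884,-.1182,.203])"
```

```text
at [ 0.5772 -0.1299  0.2698] ang -2.09 tilt [ 0.023 -1.     0.019] F [ 0.47  0.97 -0.83] gap 0.459 t 4.85
tool mm [ 9.2 67.2 10.8]
```

Call:
step_arm([
  [-0.3,3,20,4,0],
  [-0.3,3,20,4,0],
  [-0.3,2,15,2,0],
  [-0.3,1,8,1,0],
  [-0.3,0,0,0,0],
])

```text
clock: 5.35
eef_pos: [0.5887, -0.1095, 0.2061]
tcp_rot: [-0.699, 0.001, -0.018, 0.715]
contact_force: [-0.1, -0.1, -0.4]
finger_gap: 0.457
```

```bash
python3 -c "
from h import *
rel([.5884,-.1182,.203])"
```

```text
at [ 0.5887 -0.1095  0.2061] ang -1.52 tilt [ 0.024 -0.999  0.023] F [-0.12 -0.07 -0.36] gap 0.457 t 5.35
tool mm [-0.2  2.8 -8.8]
```

Call:
step_arm([
  [-0.3,0,1,-5,0],
  [-0.3,0,0,-2,0],
  [-0.3,0,0,0,0],
  [-0.3,0,0,0,0],
])

```text
clock: 5.75
eef_pos: [0.5892, -0.118, 0.2068]
tcp_rot: [-0.699, 0.0, -0.019, 0.715]
contact_force: [0.3, -0.0, 0.2]
finger_gap: 0.459
```

```bash
python3 -c "
from h import *
rel([.5884,-.1182,.203]);print(pose()[2]['dq'].round(4))"
```

```text
at [ 0.5892 -0.118   0.2068] ang -1.57 tilt [ 0.027 -0.999  0.022] F [ 0.26 -0.03  0.17] gap 0.459 t 5.75
tool mm [-0.9  3.8 -0.4]
[ 0.0033 -0.0066  0.0037 -0.0054  0.0001  0.0012  0.0005]
```

```bash
cat >> h.py <<'E'
def hole(tool,post,z):
    p,R,s=pose(); h=p+R@np.array(tool)/1000
    print("TCP",p.round(4),"tilt",R[2].round(3),"hole bottom",h.round(4),"to go tool mm",(R.T@(np.array([*post,z])-h)*1000).round(1),"F",s["contact_force"].round(2),"t",round(s["clock"],2),"gap",round(s["finger_gap"],3))
E
python3 -c "
from h import *
hole([-.78,16.8,-1.07],[.5882,-.1181],.178)
im,ci=snap('wrist','pics/w4.png'); crop(im,325,240,60,8,'pics/w4z.png')"
```

```text
TCP [ 0.5892 -0.118   0.2068] tilt [ 0.027 -0.999  0.022] hole bottom [ 0.5889 -0.1186  0.19  ] to go tool mm [-1.  12.   0.3] F [ 0.26 -0.03  0.17] t 5.75 gap 0.459
```

View pics/w4z.png

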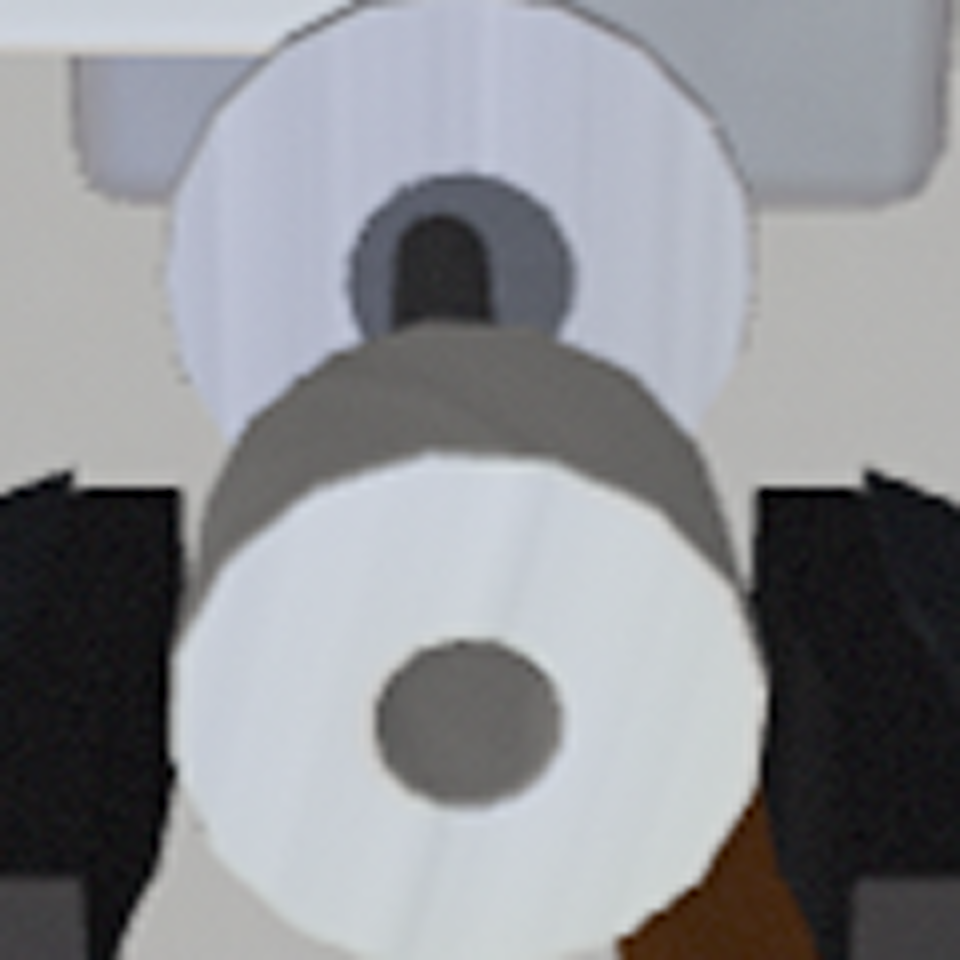

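```bash
python3 -c "
from h import *
im,ci=ld('pics/w4.png')
f=lambda a,b:(265-.5+a/8,180-.5+b/8)
print('post base',onz(ci,*f(438,258),.123),'pan',onz(ci,*f(461,270),.123))
p,R,s=pose();n=R[:,1];o,d=ray(ci,*f(469,723)); X=o+d*(((p+R@np.array([0,-.0072,0])-o)@n)/(d@n)); print('hole tool',(R.T@(X-p)*1000).round(2))
hole([-.78,16.8,-1.07],[.5882,-.1181],.178)
"
```

```text
post base [ 0.58807269 -0.11838624  0.123     ] pan [ 0.5903986  -0.11978426  0.123     ]
hole tool [-0.32 -7.2   0.08]
TCP [ 0.5893 -0.118   0.2069] tilt [ 0.027 -0.999  0.022] hole bottom [ 0.5889 -0.1187  0.19  ] to go tool mm [-1.1 12.   0.3] F [ 0.17  0.29 -0.71] t 5.8 gap 0.453
```

Call:
step_arm([
  [-0.3,-1,4,0,0],
  [-0.3,0,4,0,0],
  [-0.3,0,0,0,0],
])

```text
clock: 6.1
eef_pos: [0.5886, -0.1178, 0.1986]
tcp_rot: [-0.699, -0.0, -0.019, 0.715]
contact_force: [0.9, 0.2, -0.8]
finger_gap: 0.455
```

```bash
python3 -c "
from h import *
hole([-.74,16.8,-.6],[.5881,-.1182],.178)
"
```

```text
TCP [ 0.5886 -0.1178  0.1986] tilt [ 0.028 -0.999  0.023] hole bottom [ 0.5883 -0.1181  0.1818] to go tool mm [-0.3  3.8 -0.2] F [ 0.85  0.25 -0.82] t 6.1 gap 0.455
```

Call:
step_arm([
  [-0.3,-0.3,4,-0.2,0],
  [-0.3,-0.2,4,-0.1,0],
  [-0.3,-0.1,4,-0.1,0],
  [-0.3,0,0,0,0],
])

```text
clock: 6.5
eef_pos: [0.5881, -0.1178, 0.1851]
tcp_rot: [-0.699, -0.0, -0.019, 0.715]
contact_force: [0.4, 0.2, -0.4]
finger_gap: 0.455
```

```bash
python3 -c "
from h import *
hole([-.74,16.8,-.6],[.5881,-.1182],.123)
im,ci=snap('wrist','pics/w5.png'); crop(im,325,200,100,4,'pics/w5z.png')
im,ci=snap('scene','pics/s5.png'); crop(im,350,195,50,8,'pics/s5z.png')
"
```

```text
TCP [ 0.5881 -0.1178  0.1851] tilt [ 0.027 -0.999  0.023] hole bottom [ 0.5878 -0.118   0.1683] to go tool mm [-0.9 45.3 -1.2] F [ 0.43  0.17 -0.39] t 6.5 gap 0.455
```

View pics/w5z.png

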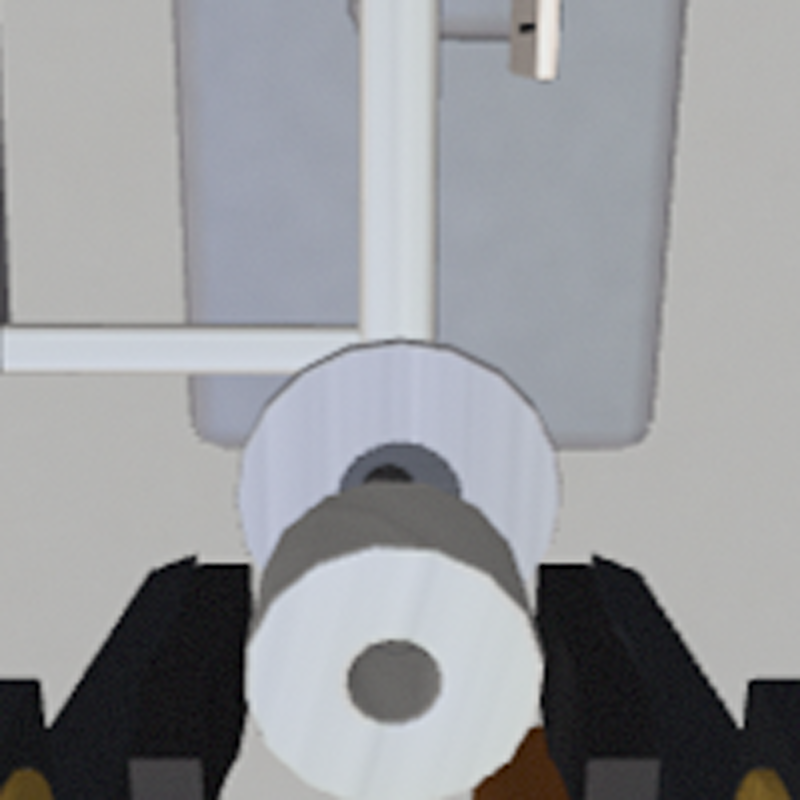

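View pics/s5z.png

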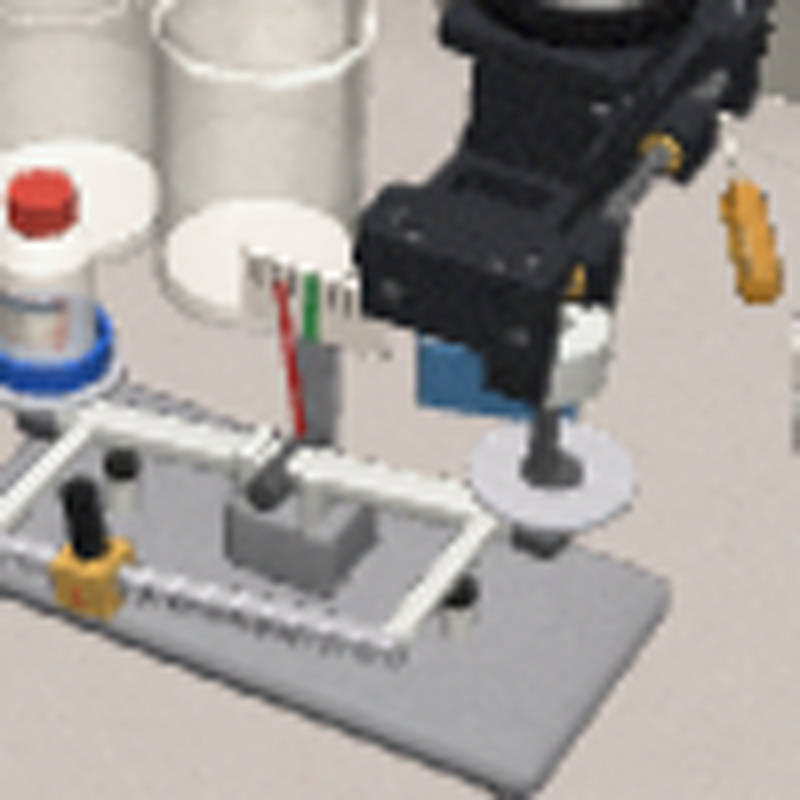

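Call:
step_arm([
  [-0.3,0,5,-0.1,0],
  [-0.3,0,5,-0.1,0],
  [-0.3,-0.1,5,-0.1,0],
  [-0.3,-0.1,5,-0.1,0],
  [-0.3,0,0,0,0],
])

```text
clock: 7.1
eef_pos: [0.5889, -0.1178, 0.164]
tcp_rot: [-0.699, -0.0, -0.019, 0.715]
contact_force: [-0.3, -0.6, -0.7]
finger_gap: 0.456
```

```bash
python3 -c "
from h import *
hole([-.74,16.8,-.6],[.5881,-.1182],.123)
"
```

```text
TCP [ 0.5889 -0.1178  0.164 ] tilt [ 0.028 -0.999  0.023] hole bottom [ 0.5886 -0.118   0.1472] to go tool mm [-1.2 24.2 -0.7] F [-0.27 -0.65 -0.73] t 7.1 gap 0.456
```

Call:
step_arm([
  [-0.3,-0.4,5,-0.1,0],
  [-0.3,-0.3,5,-0.1,0],
  [-0.3,-0.2,5,-0.1,0],
  [-0.3,-0.1,4,-0.1,0],
  [-0.3,0,0,0,0],
])

```text
clock: 7.6
eef_pos: [0.5883, -0.1178, 0.1431]
tcp_rot: [-0.699, -0.0, -0.019, 0.715]
contact_force: [-0.0, -0.2, -0.3]
finger_gap: 0.459
```

```bash
python3 -c "
from h import *
hole([-.74,16.8,-.6],[.5881,-.1182],.123)
im,ci=snap('wrist','pics/w6.png'); crop(im,325,220,100,4,'pics/w6z.png')
im,ci=snap('scene','pics/s6.png'); crop(im,350,195,50,8,'pics/s6z.png')
"
```

```text
TCP [ 0.5883 -0.1178  0.1431] tilt [ 0.028 -0.999  0.023] hole bottom [ 0.588  -0.118   0.1263] to go tool mm [-0.   3.3 -0.3] F [-0.03 -0.17 -0.34] t 7.6 gap 0.459
```

View pics/w6z.png

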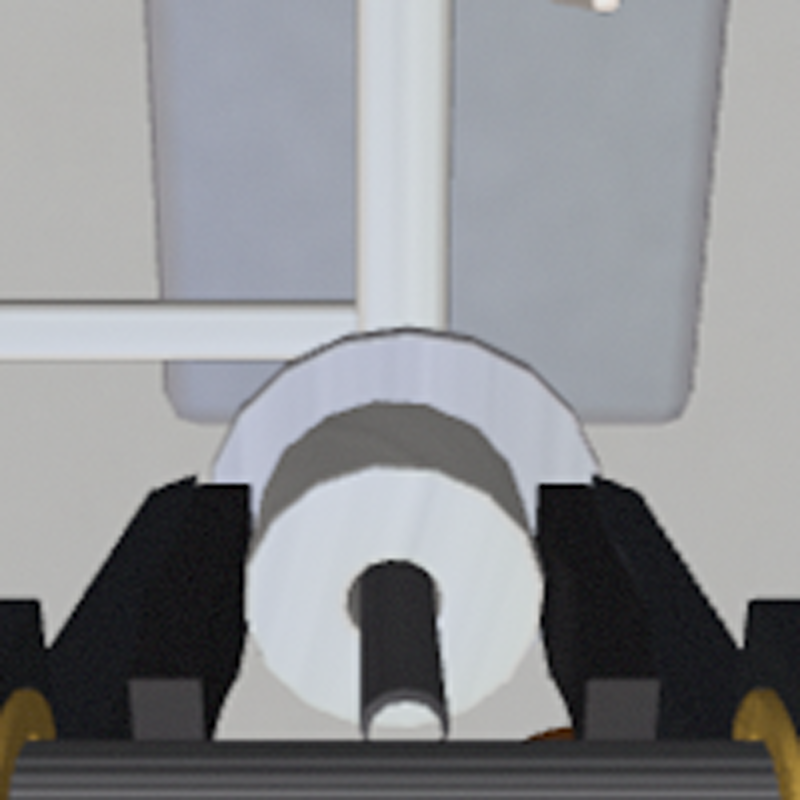

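View pics/s6z.png

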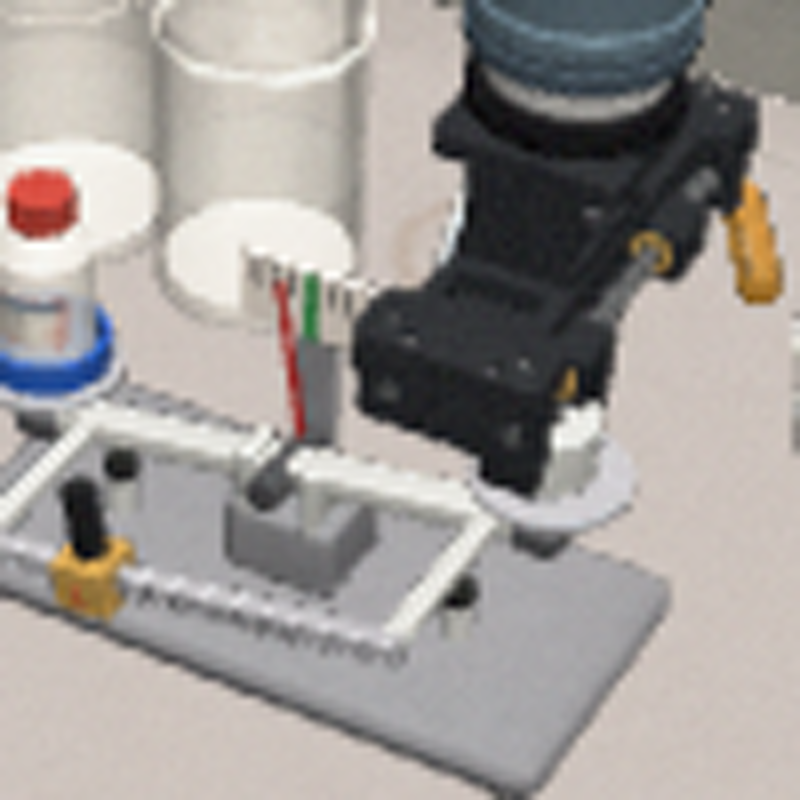

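The post stands through the hole, and the pointer shows the pan still at its upper stop. I'll lower the last ~4 mm and release.

Call:
step_arm([
  [-0.3,0,1.5,0,0],
  [-0.3,0,1.5,0,0],
  [-0.3,0,1,0,0],
  [-0.3,0,0,0,0],
])

```text
clock: 8.1
eef_pos: [0.5893, -0.1179, 0.1403]
tcp_rot: [-0.699, -0.001, -0.02, 0.715]
contact_force: [-1.6, 1.3, 1.4]
finger_gap: 0.457
```

```bash
python3 -c "
from h import *
hole([-.74,16.8,-.6],[.5881,-.1182],.123)
"
```

```text
TCP [ 0.5893 -0.1179  0.1403] tilt [ 0.03  -0.999  0.022] hole bottom [ 0.5891 -0.1181  0.1234] to go tool mm [-1.   0.4 -0.1] F [-1.64  1.28  1.38] t 8.1 gap 0.457
```

Call:
step_arm([
  [-0.3,-0.8,1,0,0],
  [-0.3,0,0,0,0],
  [-0.3,0,0,0,0],
])

```text
clock: 8.4
eef_pos: [0.5892, -0.118, 0.1398]
tcp_rot: [-0.699, -0.002, -0.021, 0.715]
contact_force: [-1.1, 0.1, 1.2]
finger_gap: 0.455
```

```bash
python3 -c "
from h import *
hole([-.74,16.8,-.6],[.5881,-.1182],.123)
im,ci=snap('wrist','pics/w7.png'); crop(im,325,220,100,4,'pics/w7z.png')
im,ci=snap('scene','pics/s7.png'); crop(im,360,195,50,8,'pics/s7z.png')
"
```

```text
TCP [ 0.5892 -0.118   0.1398] tilt [ 0.031 -0.999  0.022] hole bottom [ 0.5889 -0.1182  0.123 ] to go tool mm [-0.8 -0.1 -0. ] F [-1.07  0.11  1.24] t 8.4 gap 0.455
```

View pics/s7z.png

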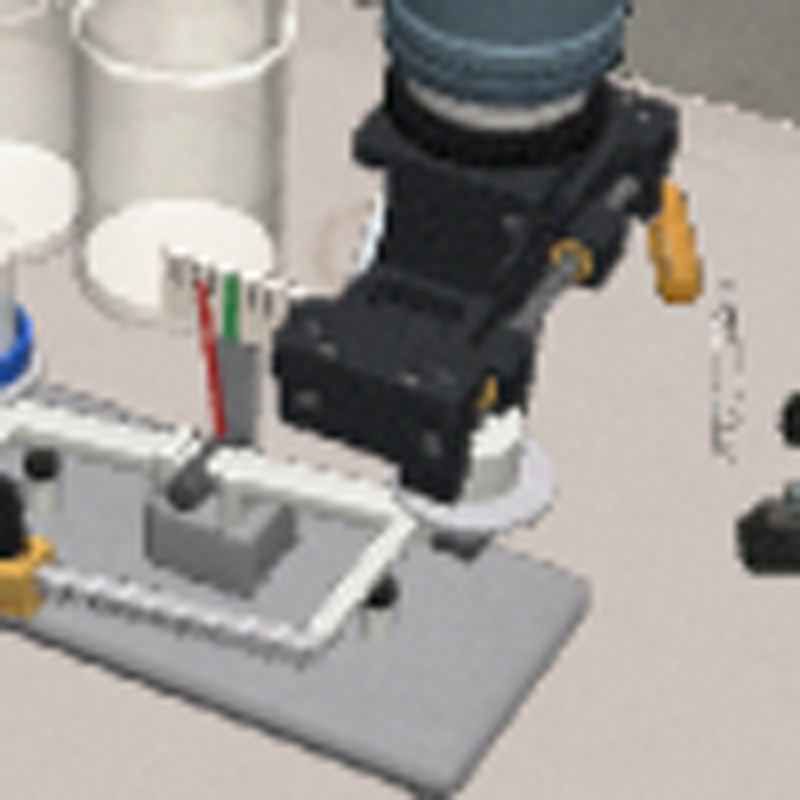

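View pics/w7z.png

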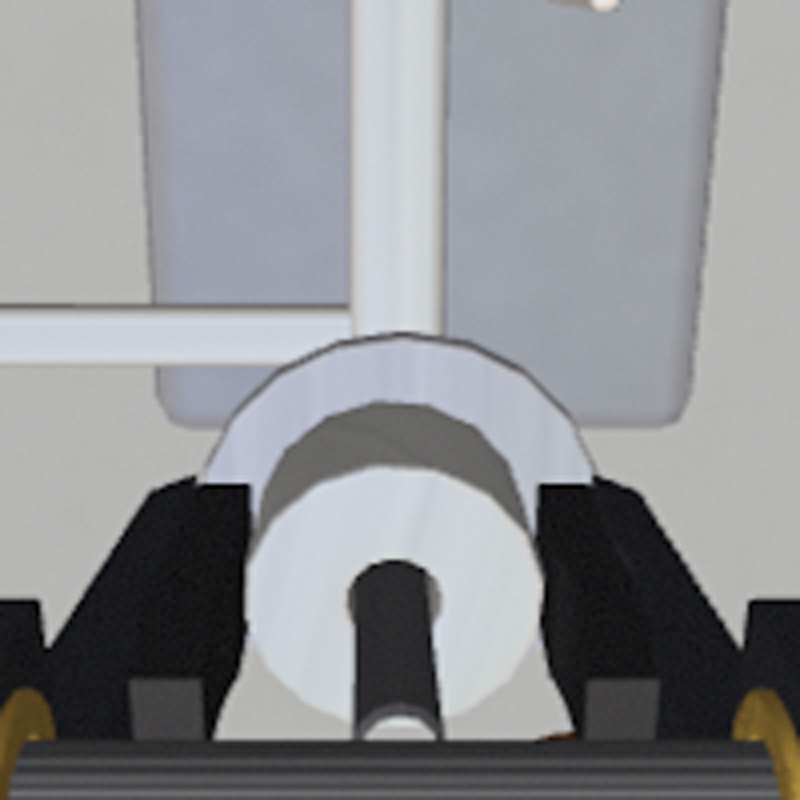

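Call:
step_arm([
  [0,0,0,0,0],
  [0,0,0,0,0],
  [0.2,0,0,0,0],
  [0.4,0,0,0,0],
])

```text
clock: 8.9
eef_pos: [0.5891, -0.118, 0.1395]
tcp_rot: [-0.699, -0.002, -0.021, 0.715]
contact_force: [0.6, 0.1, -0.7]
finger_gap: 0.659
```

```bash
python3 -c "
from h import *
hole([-.74,16.8,-.6],[.5881,-.1182],.123)
im,ci=snap('wrist','pics/w8.png'); crop(im,325,220,100,4,'pics/w8z.png')
"
```

```text
TCP [ 0.5891 -0.118   0.1395] tilt [ 0.031 -0.999  0.022] hole bottom [ 0.5889 -0.1182  0.1227] to go tool mm [-0.8 -0.3 -0. ] F [ 0.56  0.09 -0.72] t 8.9 gap 0.659
```

View pics/w8z.png

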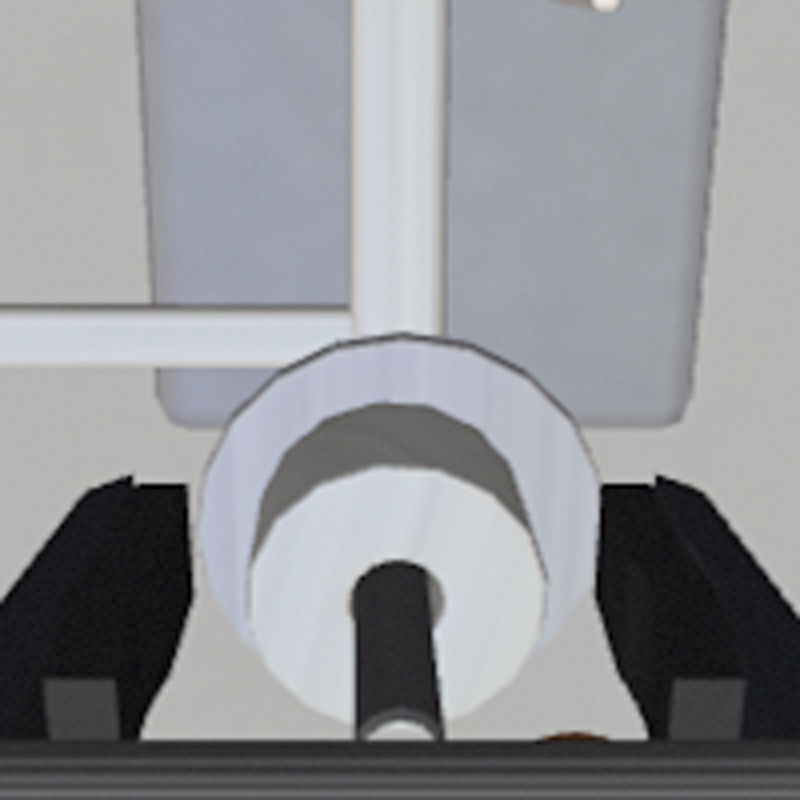

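Ring A is seated with the post through it, and the pan is still up. I'll rise and go to ring B.

Call:
step_arm([
  [0.5,0.3,-10,0.2,0],
  [0.5,1,-25,0.7,0],
  [0.5,1.2,-35,1,0],
  [0.5,1,-35,0.7,0],
  [0.5,0,0,0,0],
])

```text
clock: 9.45
eef_pos: [0.5888, -0.1182, 0.2501]
tcp_rot: [-0.699, -0.001, -0.021, 0.714]
contact_force: [1.1, -0.2, 1.4]
finger_gap: 0.752
```

```bash
python3 -c "
from h import *
plan([.490,-.277,.14],-2,claw=.5);rel([.49,-.277,.14])
im,ci=snap('wrist','pics/w9.png'); crop(im,325,200,100,4,'pics/w9z.png')
"
```

```text
at [ 0.5888 -0.1182  0.2501] ang -1.63 F [ 1.06 -0.16  1.36] gap 0.752 t 9.45 n 5
[[0.5, -18.9, 22.0, -32.3, np.float64(0.1)], [0.5, -18.8, 22.0, -32.3, np.float64(0.1)], [0.5, -18.8, 22.0, -32.4, np.float64(0.1)], [0.5, -18.7, 22.0, -32.4, np.float64(0.1)], [0.5, -18.7, 22.0, -32.4, np.float64(0.1)]]
at [ 0.5888 -0.1182  0.2501] ang -1.63 tilt [ 0.03  -0.999  0.022] F [ 1.06 -0.16  1.36] gap 0.752 t 9.45
tool mm [ -97.5  103.7 -163.8]
```

View pics/w9.png

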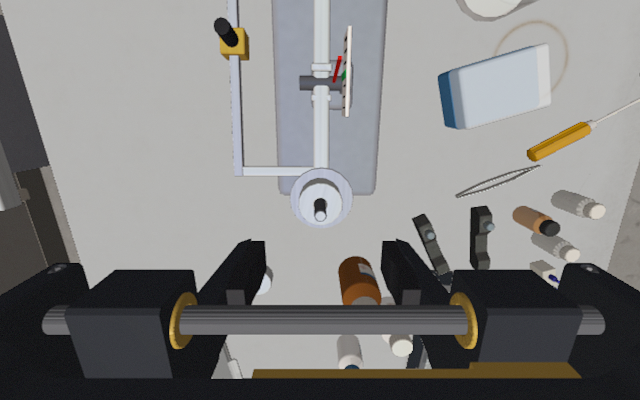

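Call:
step_arm([
  [0.5,-20,8,-32,0],
  [0.5,-20,15,-32,0],
  [0.5,-20,20,-32,0],
  [0.5,-20,20,-32,0],
  [0.5,-12,20,-20,0],
  [0.5,-4,10,-8,0],
  [0.5,0,0,0,0],
  [0.5,0,0,0,0],
])

```text
clock: 10.3
eef_pos: [0.487, -0.2694, 0.143]
tcp_rot: [-0.698, -0.001, -0.017, 0.716]
contact_force: [0.2, -0.6, -0.1]
finger_gap: 0.75
```

```bash
python3 -c "
from h import *
rel([.49,-.277,.14])
im,ci=snap('wrist','pics/w10.png')
rel([.49,-.277,.14])
"
```

```text
at [ 0.487  -0.2694  0.143 ] ang -1.31 tilt [ 0.024 -0.999  0.026] F [ 0.16 -0.57 -0.05] gap 0.75 t 10.3
tool mm [ 3.1  2.8 -7.6]
at [ 0.4872 -0.2692  0.1431] ang -1.27 tilt [ 0.024 -0.999  0.026] F [ 0.29  0.2  -0.03] gap 0.745 t 10.35
tool mm [ 2.8  3.  -7.8]
```

View pics/w10.png

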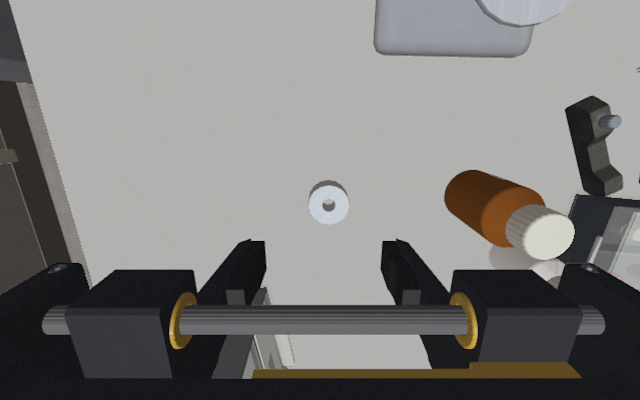

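```bash
python3 - <<'E'
from h import *
im,ci=ld("pics/w10.png"); o,h=silver(im,329,205); print(o,h)
X=onz(ci,*o[0],.024); print(X.round(4),h and onz(ci,*h[0],.024).round(4))
X=(X+onz(ci,*h[0],.024))/2; rel([X[0],X[1],.0155]); rel([X[0]+.0008,X[1],.0155])
E
```

```text
((328.0709533691406, 204.62745666503906), (37.02081298828125, 38.568904876708984), 73.55646514892578) ((328.285400390625, 204.95823669433594), (14.180821418762207, 15.21098804473877), 81.06497955322266)
[ 0.4943 -0.2751  0.024 ] [ 0.4944 -0.2754  0.024 ]
at [ 0.4872 -0.2692  0.1431] ang -1.27 tilt [ 0.024 -0.999  0.026] F [ 0.29  0.2  -0.03] gap 0.745 t 10.35
tool mm [  4.1 127.5  -9.2]
at [ 0.4872 -0.2692  0.1431] ang -1.27 tilt [ 0.024 -0.999  0.026] F [ 0.29  0.2  -0.03] gap 0.745 t 10.35
tool mm [  4.9 127.6  -9.2]
```

Ring B is at (0.4944, -0.2752), matching the top view (0.493, -0.277). Descending.

Call:
step_arm([
  [0.5,2,25,-4,0],
  [0.5,1,25,-3,0],
  [0.5,0,25,-1,0],
  [0.5,0,15,-1,0],
  [0.5,0,8,0,0],
  [0.5,0,0,0,0],
])

```text
clock: 10.95
eef_pos: [0.504, -0.2696, 0.0472]
tcp_rot: [-0.698, -0.01, -0.016, 0.716]
contact_force: [-0.0, -0.5, 0.6]
finger_gap: 0.746
```

```bash
python3 - <<'E'
from h import *
rel([.4948,-.2753,.0155])
E
```

```text
at [ 0.504  -0.2696  0.0472] ang -0.5 tilt [ 0.037 -0.999  0.026] F [-0.   -0.51  0.56] gap 0.746 t 10.95
tool mm [-10.3  31.1  -6.5]
```

Call:
step_arm([
  [0.5,-5,8,-3,0],
  [0.5,-3,8,-2,0],
  [0.5,-1,6,-1,0],
  [0.5,0,3,0,0],
  [0.5,0,0,0,0],
])

```text
clock: 11.45
eef_pos: [0.4968, -0.2762, 0.0222]
tcp_rot: [-0.699, -0.012, -0.017, 0.715]
contact_force: [-0.1, 0.0, 0.1]
finger_gap: 0.745
```

```bash
python3 - <<'E'
from h import *
rel([.4948,-.2753,.0155])
E
```

```text
at [ 0.4968 -0.2762  0.0222] ang -0.5 tilt [ 0.041 -0.999  0.024] F [-0.12  0.03  0.15] gap 0.745 t 11.45
tool mm [-2.3  6.7  0.8]
```

The tool tilt has crept to about 0.04 rad. Before grasping, I'll try a fast rise and slow return to reduce it.

Call:
step_arm([
  [0.5,0,-50,0,0],
  [0.5,0,-50,0,0],
  [0.5,0,-50,0,0],
  [0.5,0,0,0,0],
])

```text
clock: 11.85
eef_pos: [0.4895, -0.28, 0.1747]
tcp_rot: [-0.698, -0.009, -0.016, 0.716]
contact_force: [0.4, -0.6, 0.7]
finger_gap: 0.747
```

```bash
python3 - <<'E'
from h import *
rel([.4948,-.2753,.0155])
E
```

```text
at [ 0.4895 -0.28    0.1747] ang -0.57 tilt [ 0.036 -0.999  0.025] F [ 0.42 -0.63  0.74] gap 0.747 t 11.85
tool mm [ -0.5 159.3   0.7]
```

Call:
step_arm([
  [0.5,-45,0,0,0],
  [0.5,-45,0,0,0],
  [0.5,0,0,0,0],
])

```text
clock: 12.15
eef_pos: [0.3986, -0.279, 0.1727]
tcp_rot: [-0.699, -0.012, -0.017, 0.715]
contact_force: [0.6, -0.1, 0.1]
finger_gap: 0.749
```

```bash
python3 - <<'E'
from h import *
rel([.4948,-.2753,.0155]); print(pose()[2]['joint_pos'].round(3))
E
```

```text
at [ 0.3986 -0.279   0.1727] ang -0.42 tilt [ 0.041 -0.999  0.024] F [ 0.64 -0.11  0.06] gap 0.749 t 12.15
tool mm [ 89.7 161.1   0.5]
[ 0.128  0.392  0.512  2.064 -0.346  0.742  0.856]
```

Call:
step_arm([
  [0.5,50,0,0,0],
  [0.5,42,10,0,0],
  [0.5,0,40,0,0],
  [0.5,-3,40,0,0],
  [0.5,-3,30,0,0],
  [0.5,-2,10,0,0],
  [0.5,0,0,0,0],
])

```text
clock: 12.85
eef_pos: [0.4945, -0.2754, 0.042]
tcp_rot: [-0.698, -0.014, -0.02, 0.716]
contact_force: [-0.2, 0.4, 1.2]
finger_gap: 0.748
```

```bash
python3 - <<'E'
from h import *
rel([.4948,-.2753,.0155])
E
```

```text
at [ 0.4945 -0.2754  0.042 ] ang -0.53 tilt [ 0.047 -0.999  0.026] F [-0.21  0.35  1.21] gap 0.748 t 12.85
tool mm [-1.  26.5 -0.6]
```

Call:
step_arm([
  [0.5,-1,14,-0.3,0],
  [0.5,-0.5,12,-0.3,0],
  [0.5,0,3,0,0],
])

```text
clock: 13.15
eef_pos: [0.4967, -0.2766, 0.0141]
tcp_rot: [-0.699, -0.015, -0.021, 0.715]
contact_force: [-0.2, 0.2, -0.6]
finger_gap: 0.753
```

```bash
python3 - <<'E'
from h import *
rel([.4948,-.2753,.0165])
E
```

```text
at [ 0.4967 -0.2766  0.0141] ang -0.54 tilt [ 0.052 -0.998  0.024] F [-0.21  0.2  -0.64] gap 0.753 t 13.15
tool mm [-1.8 -2.5  1.4]
```

Call:
step_arm([
  [0.5,-1.8,-3,1.4,0],
  [-0.3,0,0,0,0],
  [-0.3,0,0,0,0],
  [-0.3,0,0,0,0],
  [-0.3,0,0,0,0],
], squeeze=8)

```text
clock: 13.65
eef_pos: [0.4958, -0.2759, 0.019]
tcp_rot: [-0.699, -0.016, -0.022, 0.715]
contact_force: [-0.1, 0.3, -0.9]
finger_gap: 0.452
```

```bash
python3 - <<'E'
from h import *
rel([.4948,-.2753,.0165])
im,ci=snap('wrist','pics/w11.png'); crop(im,325,250,60,8,'pics/w11z.png')
E
```

```text
at [ 0.4958 -0.2759  0.019 ] ang -0.55 tilt [ 0.054 -0.998  0.022] F [-0.07  0.34 -0.9 ] gap 0.452 t 13.65
tool mm [-1.1  2.4  0.5]
```

View pics/w11z.png

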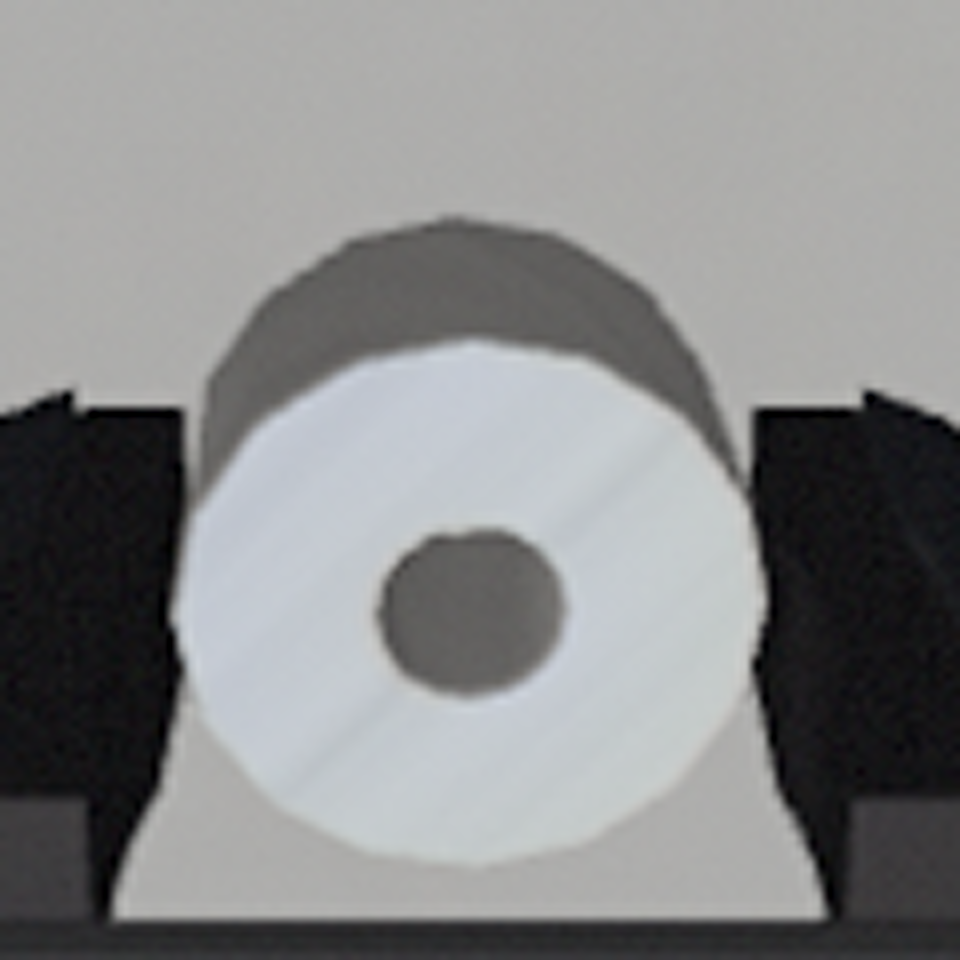

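Call:
step_arm([
  [-0.3,0,-20,0,0],
  [-0.3,0,-45,0,0],
  [-0.3,0,-50,0,0],
  [-0.3,0,-50,0,0],
  [-0.3,12,-40,10,0],
  [-0.3,25,-20,35,0],
  [-0.3,25,0,35,0],
  [-0.3,20,0,30,0],
  [-0.3,0,0,8,0],
  [-0.3,0,0,0,0],
])

```text
clock: 14.7
eef_pos: [0.5677, -0.1608, 0.2602]
tcp_rot: [-0.698, -0.014, -0.024, 0.715]
contact_force: [-0.2, 0.5, -0.6]
finger_gap: 0.451
```

```bash
python3 - <<'E'
from h import *
rel([.58,-.135,.265])
im,ci=snap('wrist','pics/w12.png'); crop(im,325,260,60,8,'pics/w12z.png')
im,ci=snap('scene','pics/s12.png'); crop(im,350,195,50,8,'pics/s12z.png')
rel([.58,-.135,.265])
E
```

```text
at [ 0.5677 -0.1608  0.2602] ang -0.84 tilt [ 0.055 -0.998  0.025] F [-0.25  0.47 -0.63] gap 0.451 t 14.7
tool mm [12.1 -3.5 26. ]
at [ 0.5672 -0.1625  0.2601] ang -0.99 tilt [ 0.055 -0.998  0.024] F [-0.17 -0.06 -0.98] gap 0.454 t 14.8
tool mm [12.6 -3.5 27.8]
```

View pics/w12.png

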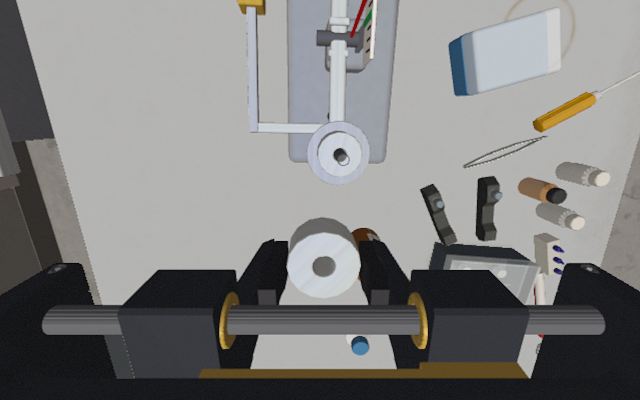

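View pics/s12z.png

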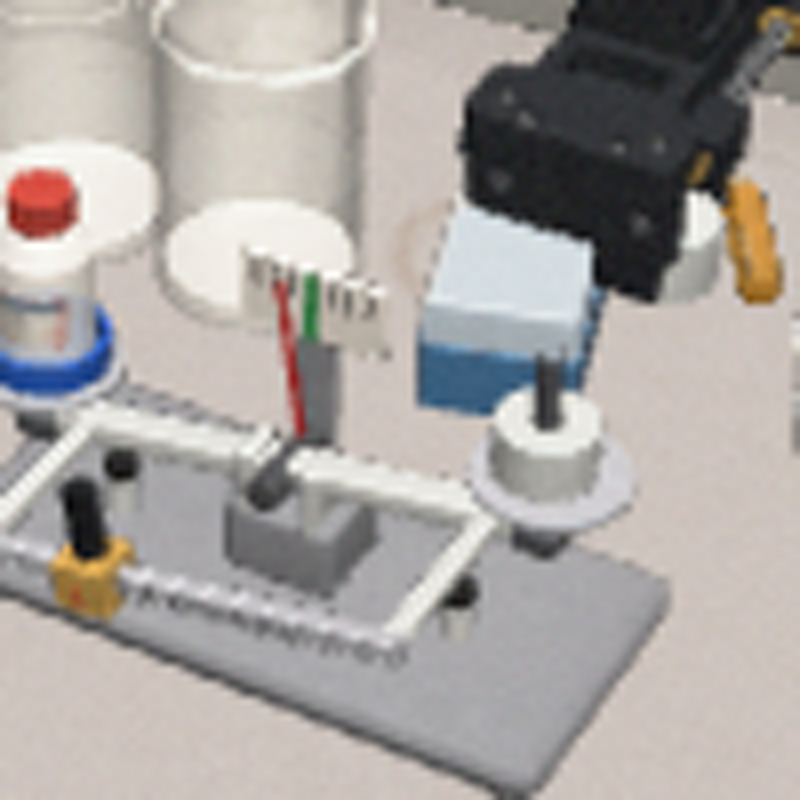

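View pics/w12z.png

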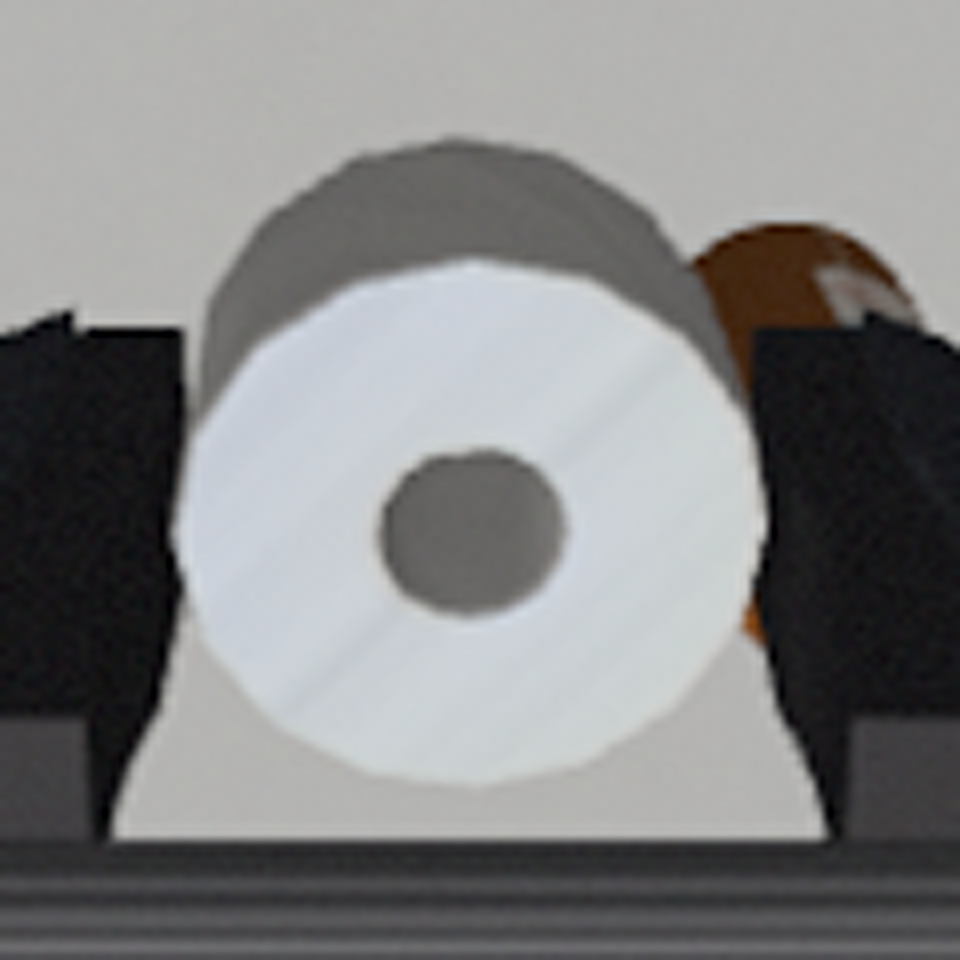

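```bash
python3 - <<'E'
from h import *
im,ci=ld("pics/w12.png")
p,R,s=pose(); # tool at picture
# tool pose at picture from camera pose
Rc=np.array(ci["R"]); C=-Rc.T@np.array(ci["t"])
A=np.array([[1,0,0],[0,-.315,.949],[0,-.949,-.315]]) # cam axes in tool (cols)
Rt=Rc.T@A.T; pt=C-Rt@np.array([-.0003,-.1371,.0818])
print(pt.round(4),Rt[2].round(3))
o,d=ray(ci,323.7,266.25); n=Rt[:,1]; X=o+d*(((pt+Rt@np.array([0,-.005,0])-o)@n)/(d@n)); print("top tool",(Rt.T@(X-pt)*1000).round(2))
crop(im,340,155,35,9,"pics/w12p.png")
hole([-.9,19,-.5],[.5882,-.1181],.187)
E
```

```text
[ 0.5677 -0.1608  0.2602] [ 0.055 -0.998  0.026]
top tool [ 0.03 -5.    0.81]
TCP [ 0.5672 -0.1625  0.2601] tilt [ 0.055 -0.998  0.024] hole bottom [ 0.5673 -0.1626  0.2411] to go tool mm [17.1 56.2 43.5] F [-0.17 -0.06 -0.98] t 14.8 gap 0.454
```

View pics/w12p.png

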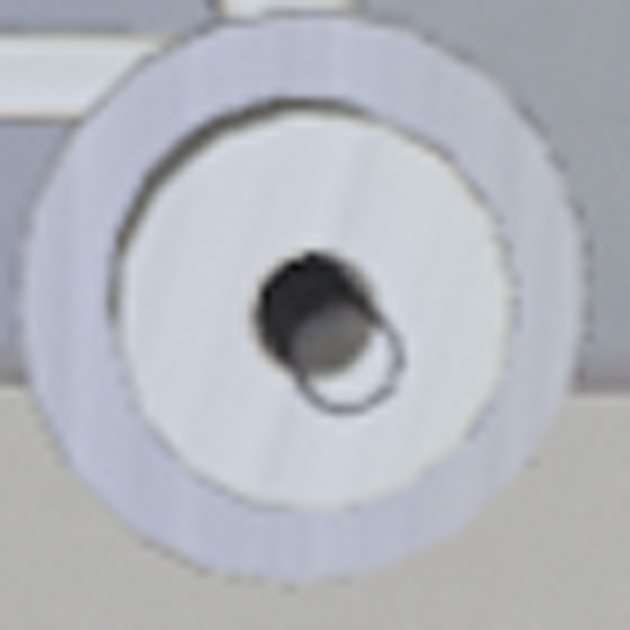

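```bash
python3 - <<'E'
from h import *
im,ci=ld("pics/w12.png"); print(onz(ci,343.3,159.1,.177).round(4))
hole([-.5,19,.3],[.5882,-.1181],.187)
E
```

```text
[ 0.5885 -0.1181  0.177 ]
TCP [ 0.5672 -0.1625  0.2601] tilt [ 0.055 -0.998  0.024] hole bottom [ 0.5677 -0.1618  0.2411] to go tool mm [16.7 56.2 42.7] F [-0.17 -0.06 -0.98] t 14.8 gap 0.454
```

The post top re-measures at (0.5885, -0.1181), in agreement with before. Approaching it now.

Call:
step_arm([
  [-0.3,7,8,16,0],
  [-0.3,6,12,15,0],
  [-0.3,3,14,6,0],
  [-0.3,0,10,2,0],
  [-0.3,0,0,0,0],
])

```text
clock: 15.3
eef_pos: [0.5852, -0.1226, 0.2124]
tcp_rot: [-0.699, -0.01, -0.026, 0.715]
contact_force: [-0.3, -0.1, -0.5]
finger_gap: 0.452
```

```bash
python3 - <<'E'
from h import *
hole([-.5,19,.3],[.5884,-.1181],.180)
E
```

```text
TCP [ 0.5852 -0.1226  0.2124] tilt [ 0.051 -0.998  0.024] hole bottom [ 0.5857 -0.1219  0.1934] to go tool mm [ 1.9 13.6  3.5] F [-0.26 -0.11 -0.54] t 15.3 gap 0.452
```

Call:
step_arm([
  [-0.3,1.2,6,2.5,0],
  [-0.3,0.5,4,0.5,0],
  [-0.3,0,0,0,0],
])

```text
clock: 15.6
eef_pos: [0.5872, -0.1204, 0.2014]
tcp_rot: [-0.699, -0.009, -0.026, 0.715]
contact_force: [0.0, -0.5, -0.4]
finger_gap: 0.453
```

```bash
python3 - <<'E'
from h import *
hole([-.5,19,.3],[.5884,-.1181],.180)
E
```

```text
TCP [ 0.5872 -0.1204  0.2014] tilt [ 0.05  -0.998  0.023] hole bottom [ 0.5876 -0.1197  0.1824] to go tool mm [0.6 2.4 1.6] F [ 0.02 -0.52 -0.39] t 15.6 gap 0.453
```

Call:
step_arm([
  [-0.3,0.6,0,1.6,0],
  [-0.3,0,0,0,0],
])

```text
clock: 15.8
eef_pos: [0.588, -0.1194, 0.2019]
tcp_rot: [-0.699, -0.009, -0.027, 0.715]
contact_force: [0.1, 0.6, 0.0]
finger_gap: 0.45
```

```bash
python3 - <<'E'
from h import *
hole([-.5,19,.3],[.5884,-.1181],.180)
im,ci=snap('wrist','pics/w13.png'); crop(im,325,220,60,8,'pics/w13z.png')
hole([-.5,19,.3],[.5884,-.1181],.180)
E
```

```text
TCP [ 0.588  -0.1194  0.2019] tilt [ 0.051 -0.998  0.023] hole bottom [ 0.5885 -0.1187  0.1829] to go tool mm [-0.2  2.9  0.5] F [0.15 0.59 0.03] t 15.8 gap 0.45
TCP [ 0.588  -0.1196  0.202 ] tilt [ 0.051 -0.998  0.023] hole bottom [ 0.5885 -0.1189  0.183 ] to go tool mm [-0.2  3.   0.8] F [ 0.5  -0.14 -0.91] t 15.85 gap 0.456
```

View pics/w13z.png

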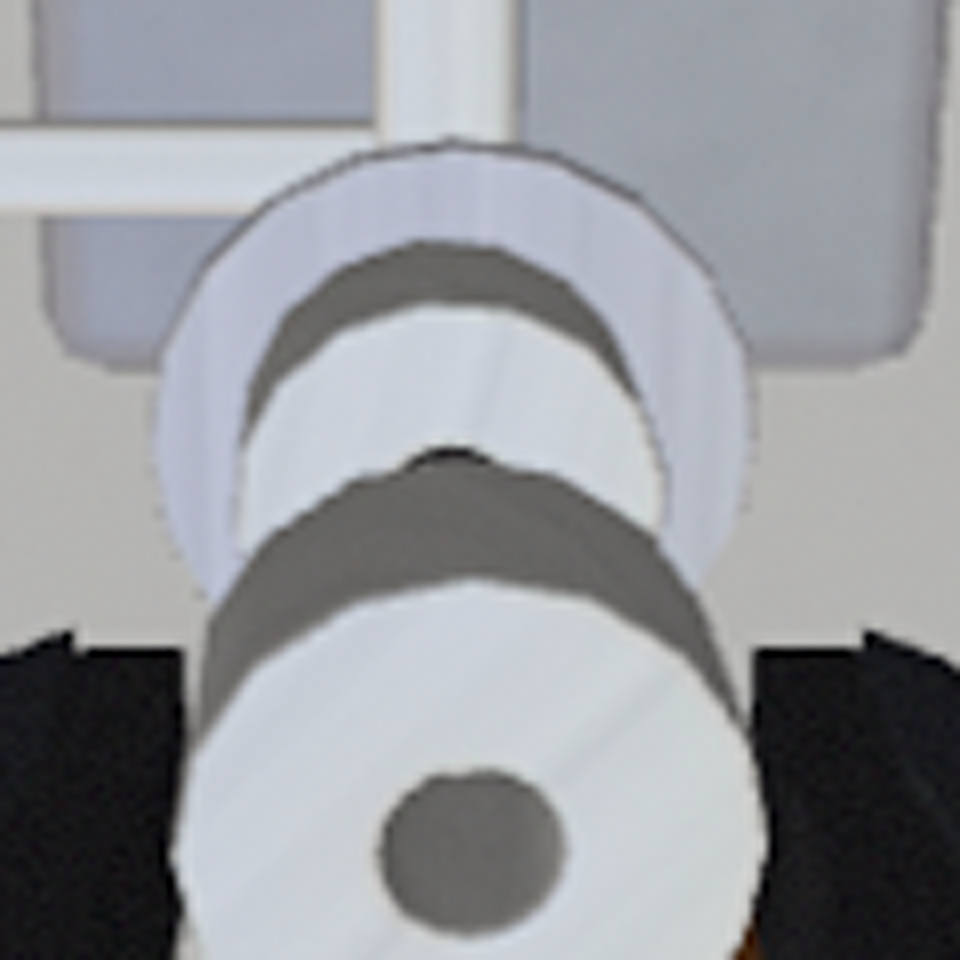

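Call:
step_arm([
  [-0.3,-0.3,4,0.5,0],
  [-0.3,-0.2,4,0,0],
  [-0.3,-0.1,3,-0.1,0],
  [-0.3,0,0,0,0],
])

```text
clock: 16.25
eef_pos: [0.5881, -0.1192, 0.1906]
tcp_rot: [-0.699, -0.01, -0.027, 0.715]
contact_force: [0.1, 0.4, -0.6]
finger_gap: 0.452
```

```bash
python3 - <<'E'
from h import *
hole([-.5,19,.3],[.5884,-.1181],.147)
im,ci=snap('wrist','pics/w14.png'); crop(im,325,230,60,8,'pics/w14z.png')
im,ci=snap('scene','pics/s14.png'); crop(im,350,195,50,8,'pics/s14z.png')
E
```

```text
TCP [ 0.5881 -0.1192  0.1906] tilt [ 0.052 -0.998  0.023] hole bottom [ 0.5886 -0.1185  0.1716] to go tool mm [-1.5 24.6 -0.2] F [ 0.15  0.4  -0.63] t 16.25 gap 0.452
```

View pics/w14z.png

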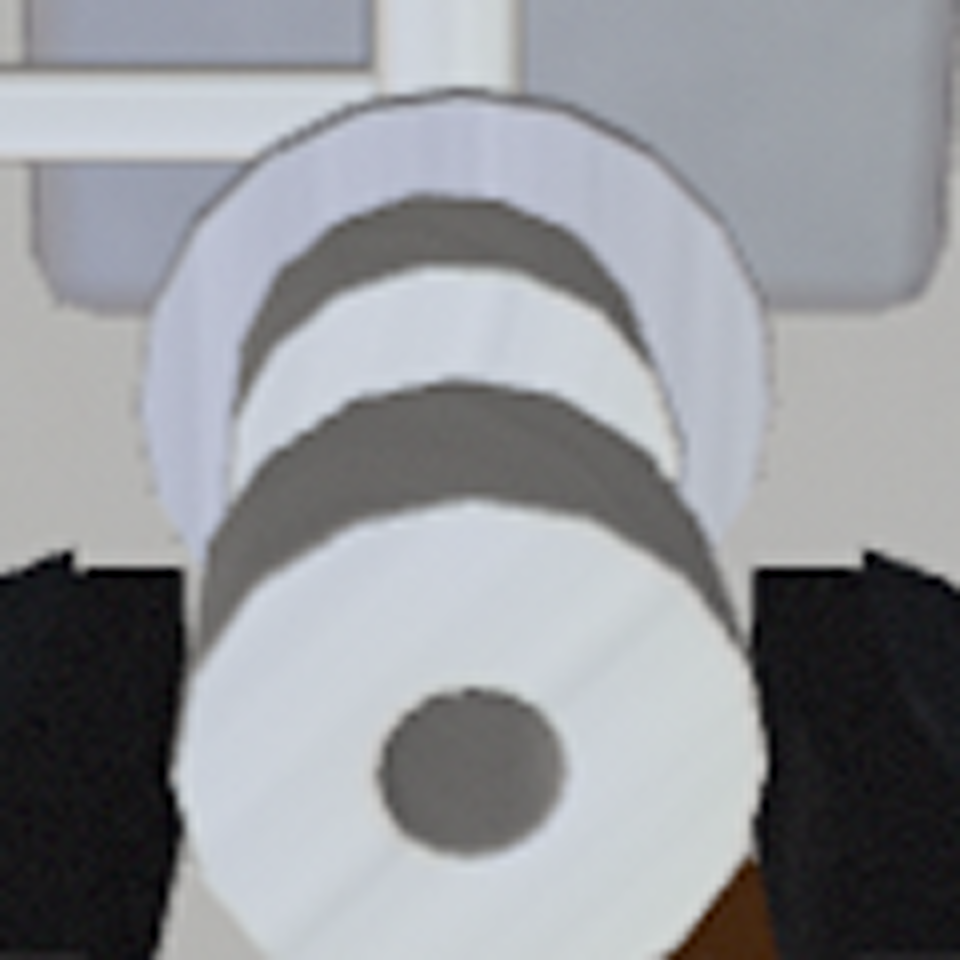

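View pics/s14z.png

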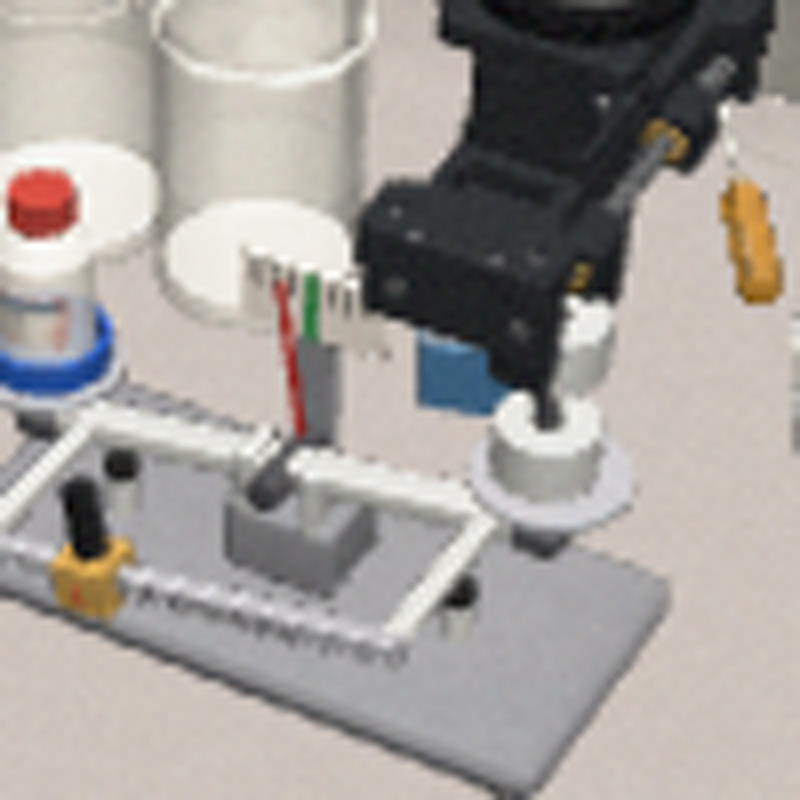

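Call:
step_arm([
  [-0.3,-0.3,4,0,0],
  [-0.3,-0.3,4,0,0],
  [-0.3,-0.2,4,-0.1,0],
  [-0.3,0,0,0,0],
])

```text
clock: 16.75
eef_pos: [0.5883, -0.1191, 0.178]
tcp_rot: [-0.699, -0.01, -0.028, 0.714]
contact_force: [-0.0, -0.7, -0.6]
finger_gap: 0.453
```

```bash
python3 - <<'E'
from h import *
hole([-.5,19,.3],[.5888,-.1181],.147)
im,ci=snap('scene','pics/s15.png'); crop(im,350,195,50,8,'pics/s15z.png')
E
```

```text
TCP [ 0.5883 -0.1191  0.178 ] tilt [ 0.053 -0.998  0.022] hole bottom [ 0.5888 -0.1184  0.159 ] to go tool mm [-0.6 12.  -0. ] F [-0.03 -0.67 -0.64] t 16.75 gap 0.453
```

View pics/s15z.png

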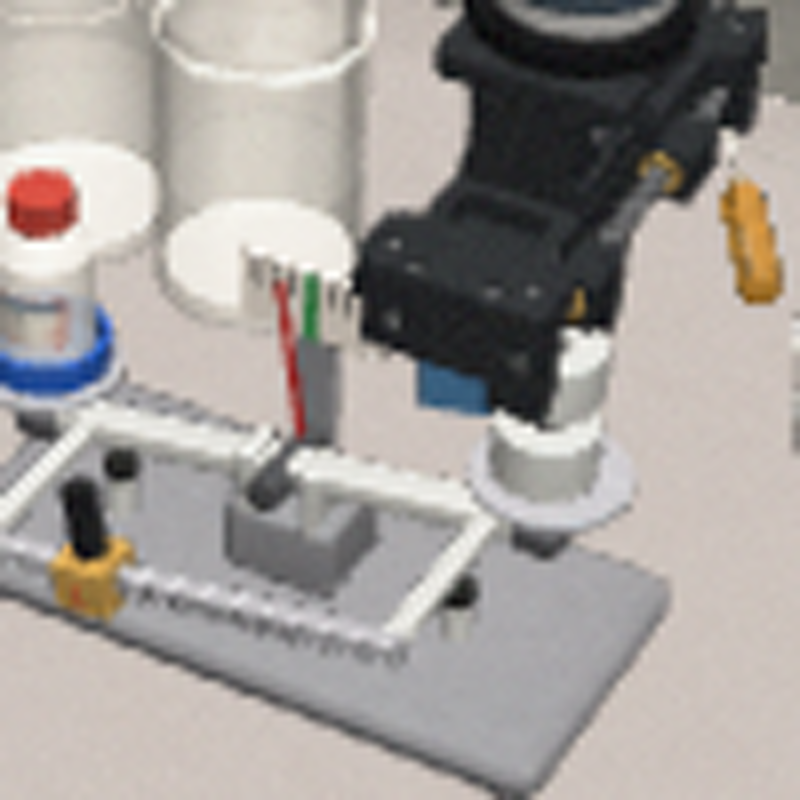

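Still threading freely with no sink. Continuing slowly toward contact at 12 mm.

Call:
step_arm([
  [-0.3,-0.3,4,0,0],
  [-0.3,-0.3,3,0,0],
  [-0.3,-0.1,2,0,0],
  [-0.3,0,0,0,0],
])

```text
clock: 17.2
eef_pos: [0.5883, -0.1189, 0.1686]
tcp_rot: [-0.699, -0.01, -0.028, 0.714]
contact_force: [0.3, -0.3, -0.6]
finger_gap: 0.452
```

```bash
python3 - <<'E'
from h import *
hole([-.5,19,.3],[.5888,-.1181],.147)
im,ci=snap('scene','pics/s16.png'); crop(im,350,195,50,8,'pics/s16z.png')
im,ci=snap('wrist','pics/w16.png'); crop(im,325,230,60,8,'pics/w16z.png')
E
```

```text
TCP [ 0.5883 -0.1189  0.1686] tilt [ 0.053 -0.998  0.022] hole bottom [ 0.5888 -0.1182  0.1496] to go tool mm [-0.2  2.6  0.1] F [ 0.34 -0.28 -0.59] t 17.2 gap 0.452
```

View pics/s16z.png

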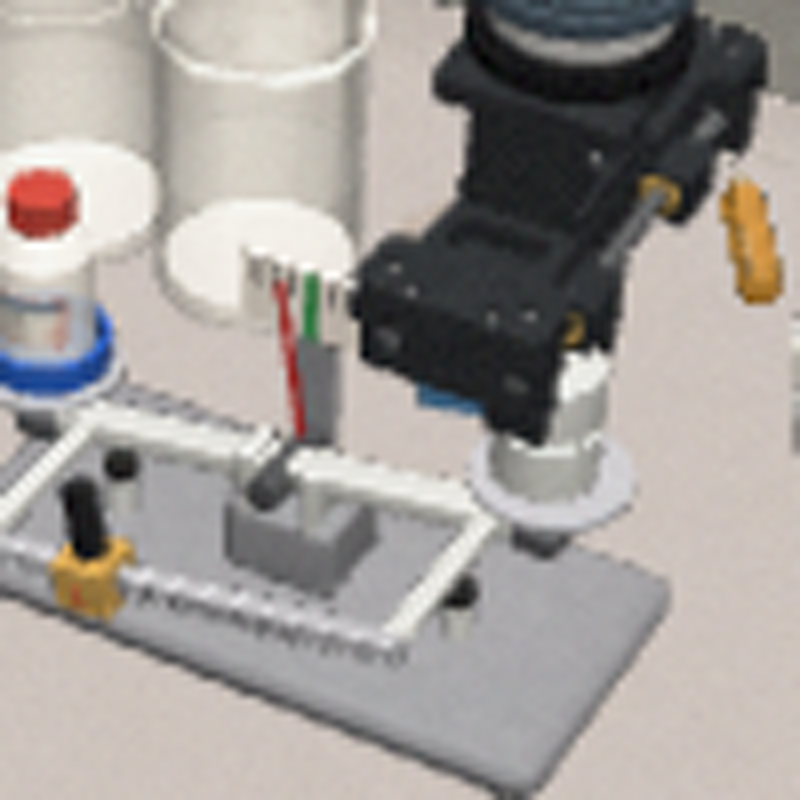

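View pics/w16z.png

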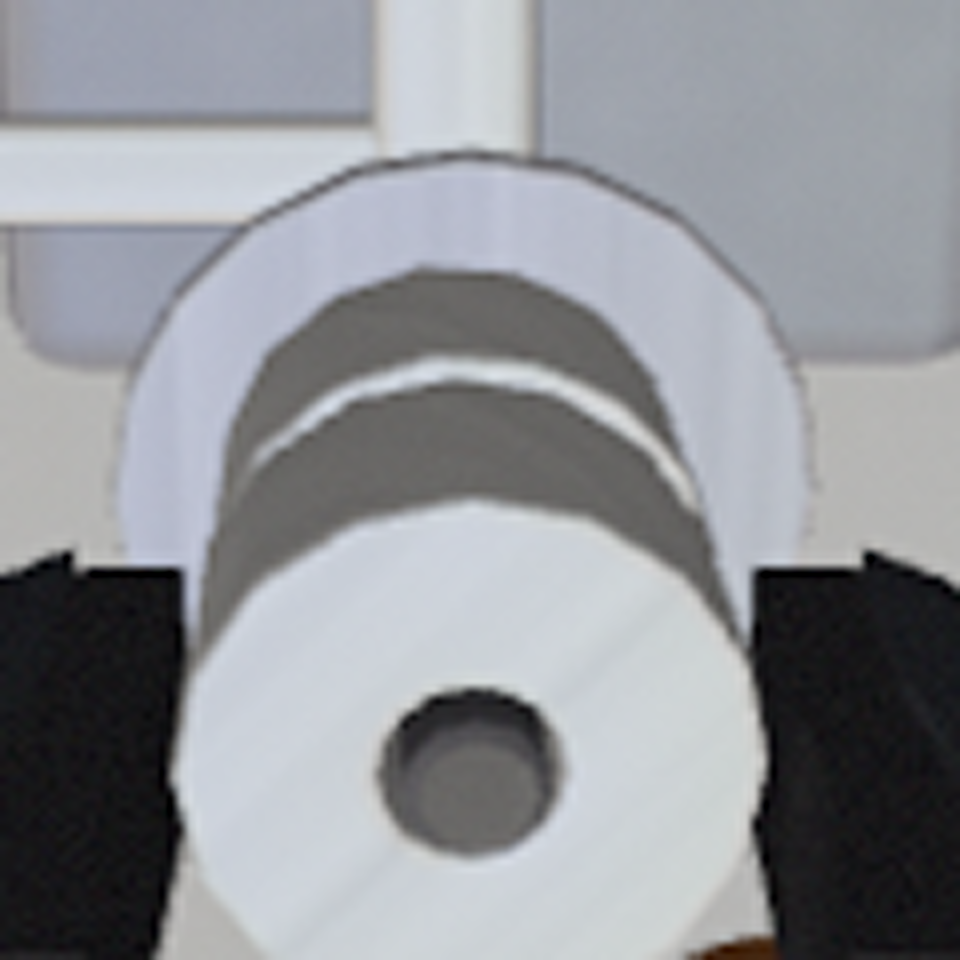

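Call:
step_arm([
  [-0.3,-0.1,1.5,0,0],
  [-0.3,-0.1,1.3,0,0],
  [-0.3,0,0,0,0],
])

```text
clock: 17.6
eef_pos: [0.5888, -0.1191, 0.1663]
tcp_rot: [-0.699, -0.011, -0.028, 0.714]
contact_force: [0.9, 0.3, -0.8]
finger_gap: 0.45
```

```bash
python3 - <<'E'
from h import *
hole([-.5,19,.3],[.5888,-.1181],.147)
im,ci=snap('wrist','pics/w17.png'); crop(im,325,230,60,8,'pics/w17z.png')
E
```

```text
TCP [ 0.5888 -0.1191  0.1663] tilt [ 0.055 -0.998  0.022] hole bottom [ 0.5893 -0.1184  0.1473] to go tool mm [-0.6  0.3  0.3] F [ 0.87  0.29 -0.79] t 17.6 gap 0.45
```

View pics/w17z.png

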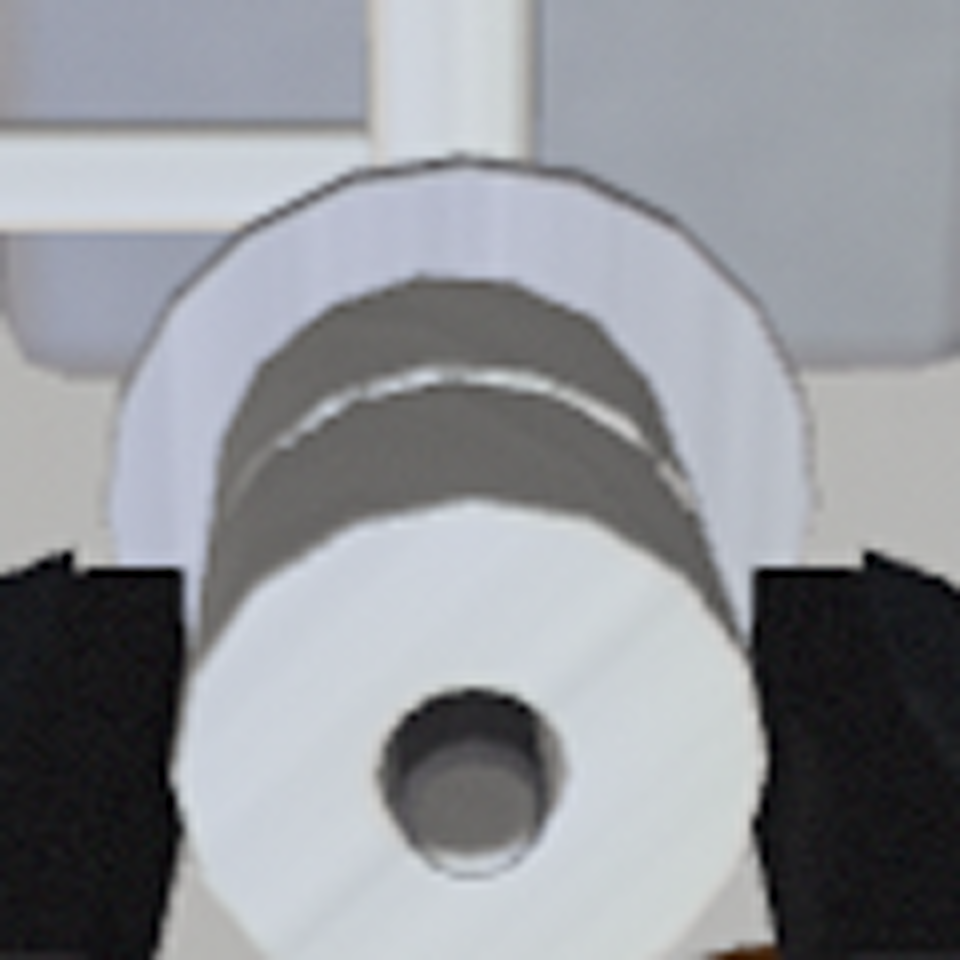

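Call:
step_arm([
  [-0.3,-0.4,1.3,0,0],
  [-0.3,-0.1,0.8,0,0],
  [-0.3,0,0,0,0],
])

```text
clock: 17.95
eef_pos: [0.5888, -0.1193, 0.1645]
tcp_rot: [-0.699, -0.011, -0.029, 0.714]
contact_force: [-1.3, -1.3, 0.4]
finger_gap: 0.452
```

```bash
python3 - <<'E'
from h import *
hole([-.5,19,.3],[.5888,-.1181],.147)
im,ci=snap('wrist','pics/w18.png'); crop(im,325,230,60,8,'pics/w18z.png')
im,ci=snap('scene','pics/s18.png'); crop(im,350,195,50,8,'pics/s18z.png')
E
```

```text
TCP [ 0.5888 -0.1193  0.1645] tilt [ 0.056 -0.998  0.022] hole bottom [ 0.5893 -0.1186  0.1455] to go tool mm [-0.5 -1.5  0.6] F [-1.26 -1.27  0.45] t 17.95 gap 0.452
```

View pics/w18z.png

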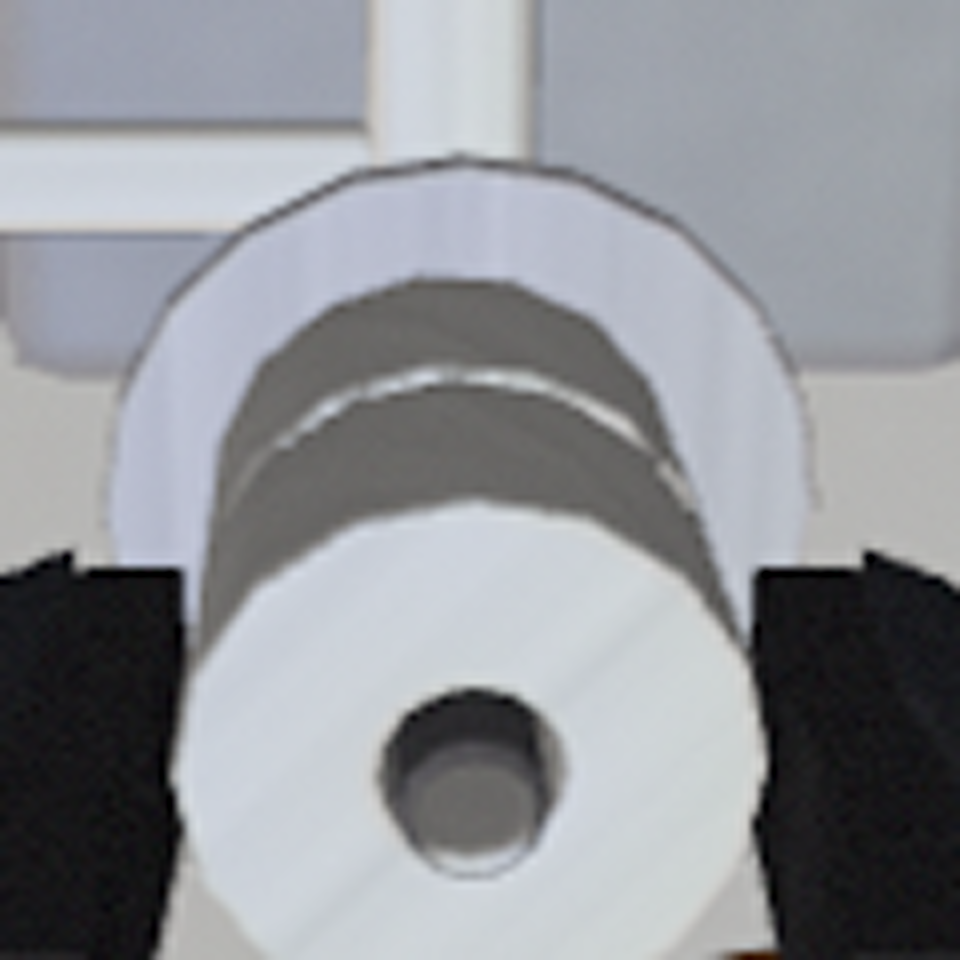

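View pics/s18z.png

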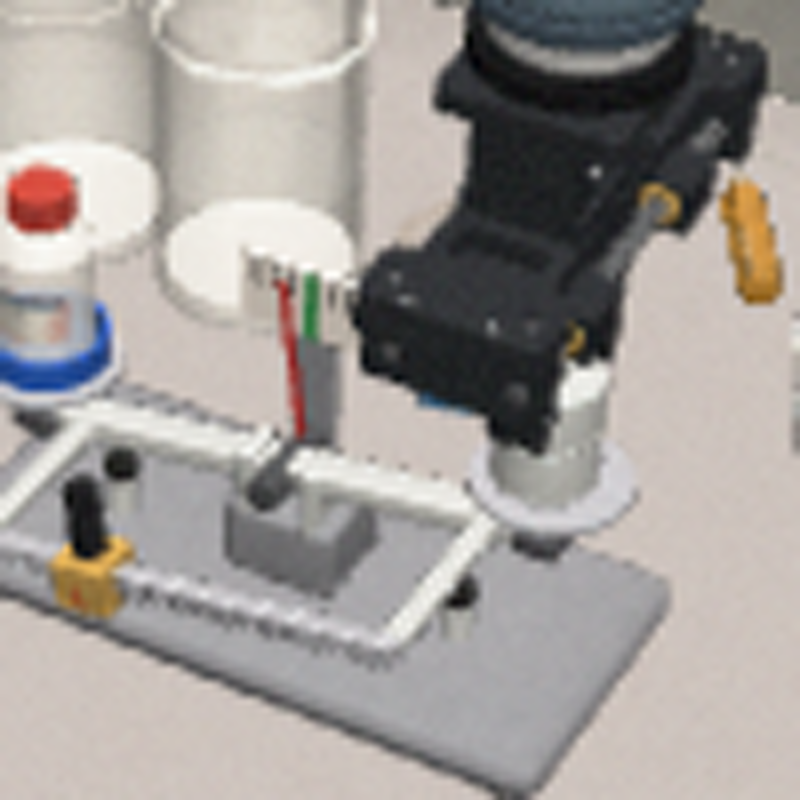

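The ring is down on ring A: the image no longer changes, and the pan has started sinking about 1.5 mm. I'll ease back 1 mm and release.

Call:
step_arm([
  [-0.3,-0.4,-1.3,0,0],
  [0,0,0,0,0],
  [0,0,0,0,0],
  [0.2,0,0,0,0],
  [0.4,0,0,0,0],
])

```text
clock: 18.55
eef_pos: [0.5883, -0.1191, 0.166]
tcp_rot: [-0.699, -0.011, -0.029, 0.714]
contact_force: [-0.1, 0.1, -0.4]
finger_gap: 0.663
```

```bash
python3 - <<'E'
from h import *
hole([-.5,19,.3],[.5888,-.1181],.147)
im,ci=snap('wrist','pics/w19.png'); crop(im,325,230,60,8,'pics/w19z.png')
im,ci=snap('scene','pics/s19.png'); crop(im,350,195,50,8,'pics/s19z.png')
E
```

```text
TCP [ 0.5883 -0.1191  0.166 ] tilt [ 0.056 -0.998  0.022] hole bottom [ 0.5889 -0.1184  0.147 ] to go tool mm [-0.1  0.   0.3] F [-0.12  0.09 -0.41] t 18.55 gap 0.663
```

View pics/w19z.png

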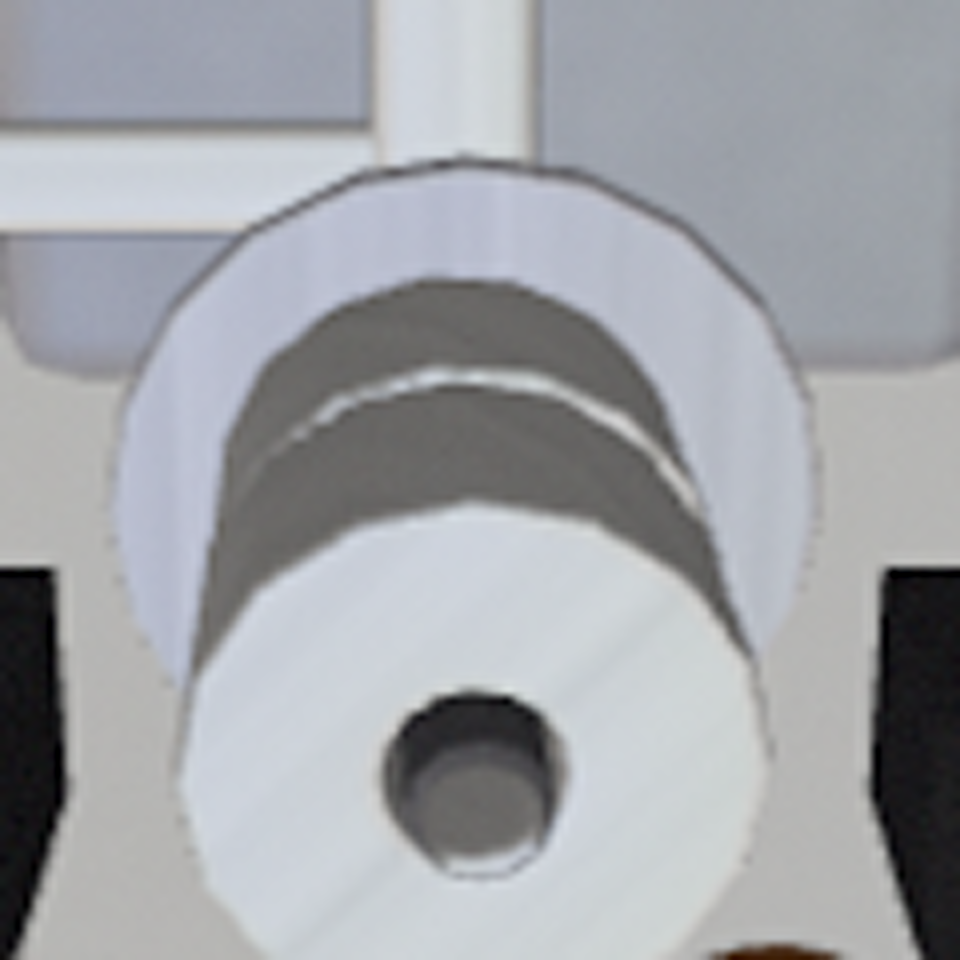

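View pics/s19z.png

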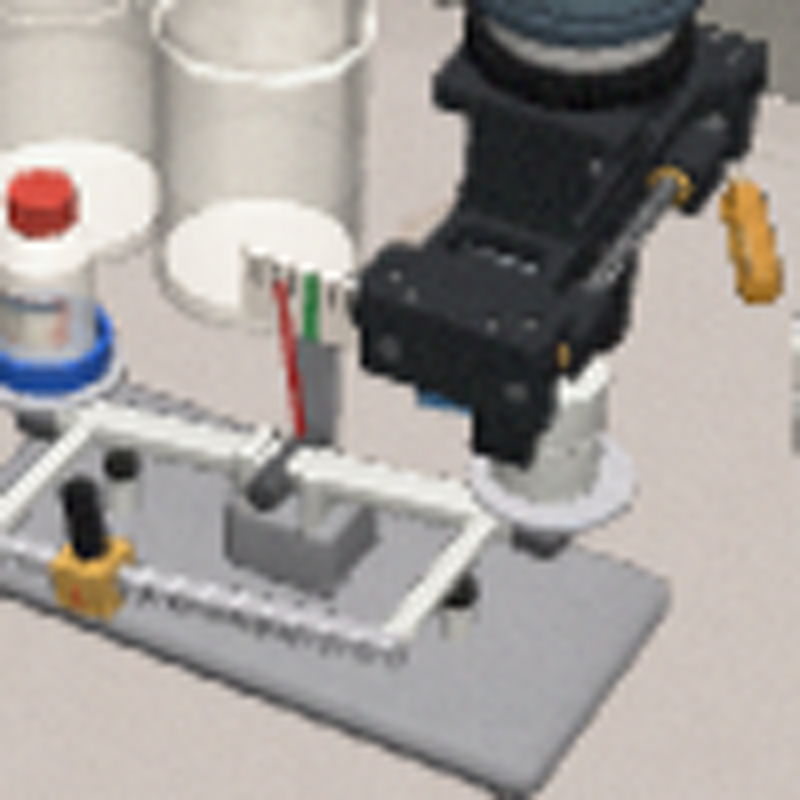

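Both rings are stacked and seated, with the post top just showing. Rising next, then turning the jaws along the bar for the rider.

Call:
step_arm([
  [0.5,0,-15,0,0],
  [0.5,0,-35,0,0],
  [0.5,0,-40,0,0],
  [0.5,0,0,0,0],
])

```text
clock: 19.05
eef_pos: [0.5825, -0.1216, 0.2609]
tcp_rot: [-0.699, -0.01, -0.028, 0.714]
contact_force: [0.9, -0.9, 0.4]
finger_gap: 0.749
```

```bash
python3 - <<'E'
from h import *
plan([.500,.02,.25],90,n=12,claw=-.3)
im,ci=snap('scene','pics/s20.png'); crop(im,350,195,50,8,'pics/s20z.png')
E
```

```text
at [ 0.5825 -0.1216  0.2609] ang -1.52 F [ 0.89 -0.9   0.42] gap 0.749 t 19.05 n 12
[[-0.3, -7.2, 0.9, 11.6, np.float64(-7.6)], [-0.3, -5.6, 0.9, 12.5, np.float64(-7.6)], [-0.3, -3.9, 0.9, 13.1, np.float64(-7.6)], [-0.3, -2.1, 0.9, 13.5, np.float64(-7.6)], [-0.3, -0.3, 0.9, 13.7, np.float64(-7.6)], [-0.3, 1.5, 0.9, 13.6, np.float64(-7.6)], [-0.3, 3.3, 0.9, 13.3, np.float64(-7.6)], [-0.3, 5.0, 0.9, 12.7, np.float64(-7.6)], [-0.3, 6.7, 0.9, 11.9, np.float64(-7.6)], [-0.3, 8.2, 0.9, 10.9, np.float64(-7.6)], [-0.3, 9.6, 0.9, 9.7, np.float64(-7.6)], [-0.3, 10.8, 0.9, 8.4, np.float64(-7.6)]]
```

View pics/s20z.png

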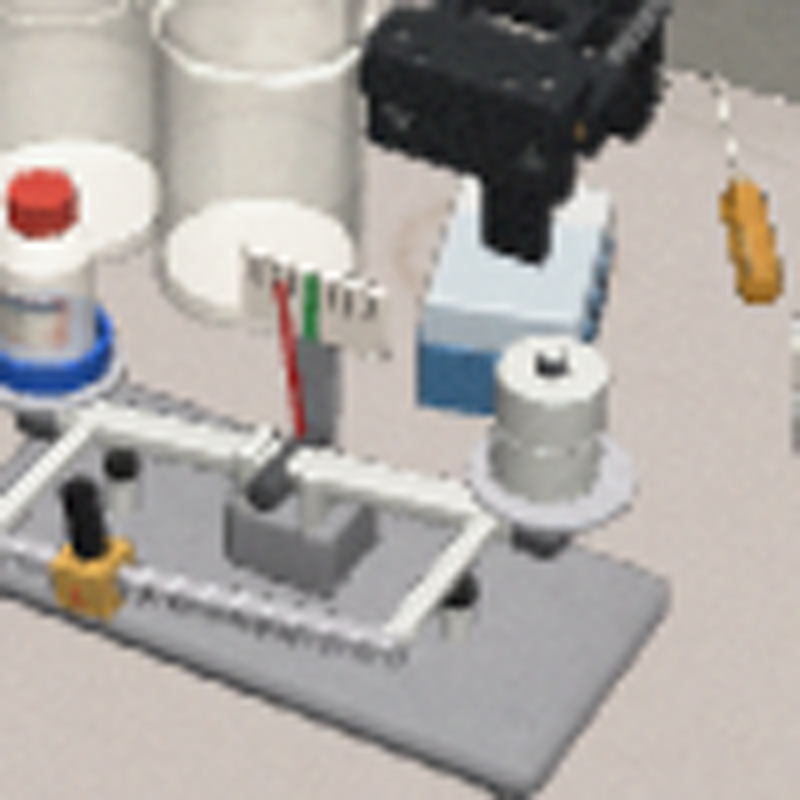

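Call:
step_arm([
  [-0.3,-7,0,12,-8],
  [-0.3,-5.6,0,12.5,-8],
  [-0.3,-4,0,13,-8],
  [-0.3,-2,0,13.5,-8],
  [-0.3,0,0,13.7,-8],
  [-0.3,1.5,0,13.6,-8],
  [-0.3,3.3,0,13.3,-8],
  [-0.3,5,0,12.7,-8],
  [-0.3,6.7,0,11.9,-8],
  [-0.3,8,0,11,-8],
])

```text
clock: 20.1
eef_pos: [0.4994, -0.0031, 0.2529]
tcp_rot: [0.54, 0.477, -0.446, -0.531]
contact_force: [0.6, 0.3, -1.0]
finger_gap: 0.346
```

```bash
python3 - <<'E'
from h import *
plan([.500,.02,.25],88,claw=-.3); rel([.5,.02,.25]);print(pose()[2]['joint_pos'].round(2))
E
```

```text
at [ 0.4994 -0.0031  0.2529] ang 81.6 F [ 0.6   0.33 -1.  ] gap 0.346 t 20.1 n 1
[[-0.3, 23.0, 2.9, 2.7, np.float64(-6.4)]]
at [ 0.4994 -0.0031  0.2529] ang 81.6 tilt [ 0.025 -0.999 -0.039] F [ 0.6   0.33 -1.  ] gap 0.346 t 20.1
tool mm [22.9  3.3  2.9]
[-0.25  0.25  0.21  1.97 -0.09  0.89  1.43]
```

Call:
step_arm([
  [-0.3,10,10,0,-4],
  [-0.3,4,10,0,-1],
  [-0.3,0,0,0,0],
  [-0.3,0,0,0,0],
])

```text
clock: 20.5
eef_pos: [0.4993, 0.0124, 0.2309]
tcp_rot: [0.517, 0.5, -0.472, -0.509]
contact_force: [-0.0, 0.3, 0.9]
finger_gap: 0.35
```

```bash
python3 - <<'E'
from h import *
rel([.505,.025,.2])
im,ci=snap('wrist','pics/w21.png')
rel([.505,.025,.2])
im,ci=snap('top','pics/t21.png'); crop(im,335,205,40,12,'pics/t21z.png')
E
```

```text
at [0.4993 0.0124 0.2309] ang 86.93 tilt [ 0.021 -0.999 -0.036] F [-0.01  0.32  0.92] gap 0.35 t 20.5
tool mm [12.2 31.3 -3.9]
at [0.4992 0.0124 0.2309] ang 86.93 tilt [ 0.021 -0.999 -0.036] F [ 0.09  0.68 -0.75] gap 0.352 t 20.55
tool mm [12.2 31.3 -4. ]
```

View pics/w21.png

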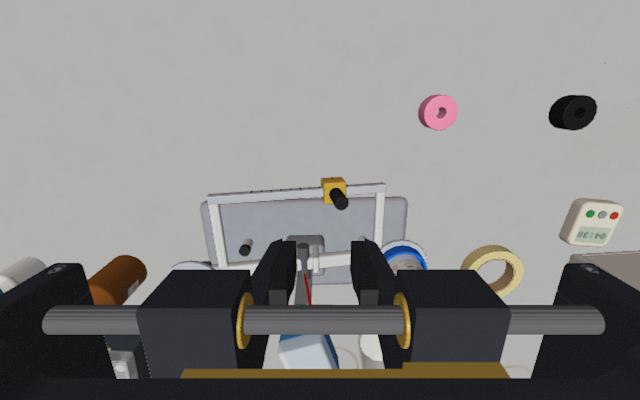

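```bash
python3 - <<'E'
from h import *
im,ci=ld("pics/w21.png"); crop(im,338,194,25,16,"pics/w21z.png")
E
```

```text
(no output)
```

View pics/w21z.png

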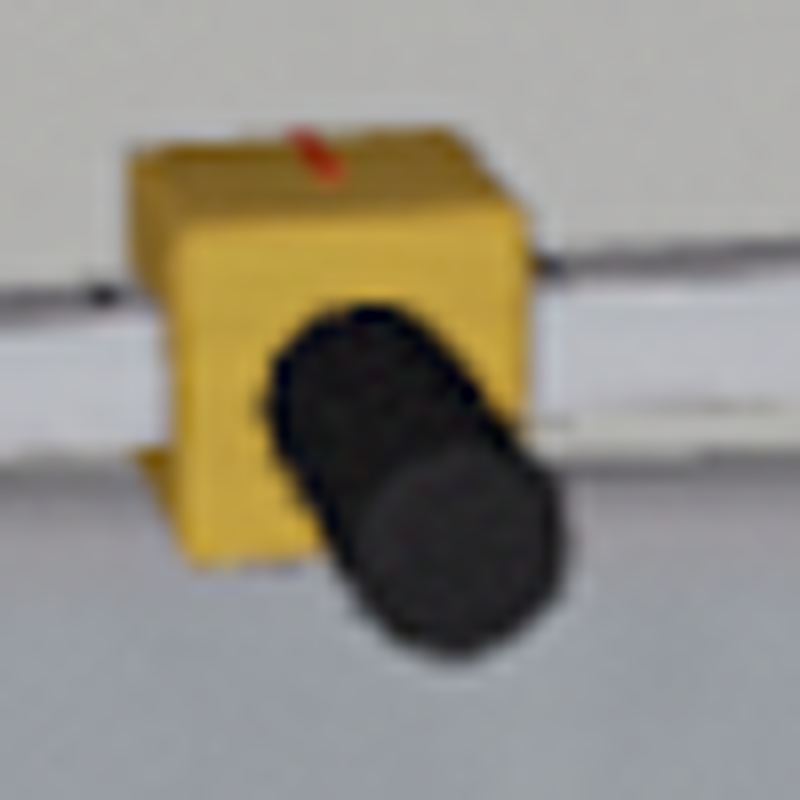

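View pics/t21z.png

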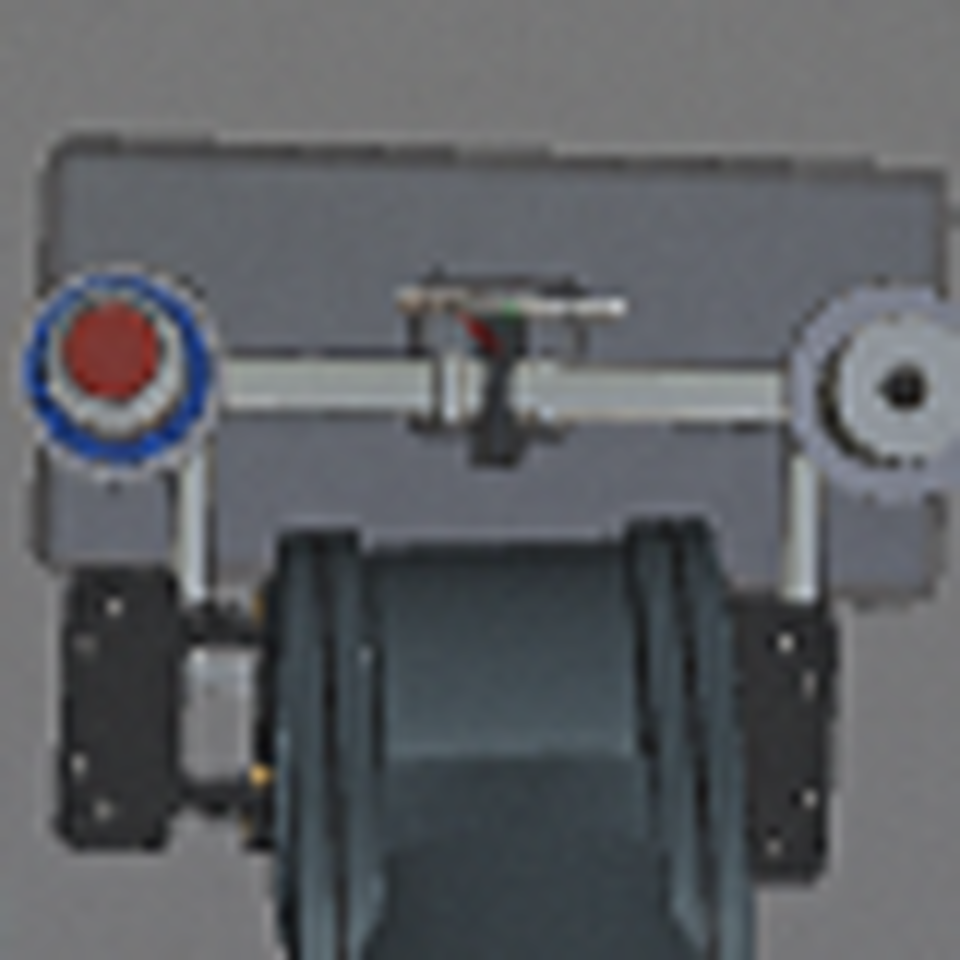

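```bash
python3 - <<'E'
from h import *
im,ci=ld("pics/w21.png")
a=np.array([.602-.011*0-.0,-.015]) 
print("top",onz(ci,341.25,203,.114).round(4),"foot",onz(ci,335.5,193.5,.085).round(4))
E
```

```text
top [0.5106 0.0311 0.114 ] foot [0.5111 0.0275 0.085 ]
```

```bash
python3 - <<'E'
from h import *
rel([.511,.0295,.135])
E
```

```text
at [0.4994 0.0123 0.2311] ang 86.93 tilt [ 0.021 -0.999 -0.037] F [-0.87 -1.26 -0.01] gap 0.349 t 20.6
tool mm [15.7 96.8 -7.1]
```

Call:
step_arm([
  [-0.3,6,25,-3,0],
  [-0.3,5,25,-2,0],
  [-0.3,3,25,-2,0],
  [-0.3,1,15,0,0],
  [-0.3,0,0,0,0],
])

```text
clock: 21.1
eef_pos: [0.5144, 0.0267, 0.1416]
tcp_rot: [0.521, 0.5, -0.468, -0.509]
contact_force: [-0.9, 0.7, -0.2]
finger_gap: 0.347
```

```bash
python3 - <<'E'
from h import *
rel([.511,.0295,.108])
im,ci=snap('wrist','pics/w22.png'); crop(im,325,230,60,8,'pics/w22z.png')
rel([.511,.0295,.108])
E
```

```text
at [0.5144 0.0267 0.1416] ang 86.49 tilt [ 0.021 -0.999 -0.043] F [-0.86  0.71 -0.19] gap 0.347 t 21.1
tool mm [ 1.9 33.4  5.1]
at [0.5149 0.0265 0.1425] ang 86.48 tilt [ 0.021 -0.999 -0.045] F [-0.1   0.77  0.92] gap 0.35 t 21.15
tool mm [ 2.  34.3  5.7]
```

View pics/w22z.png

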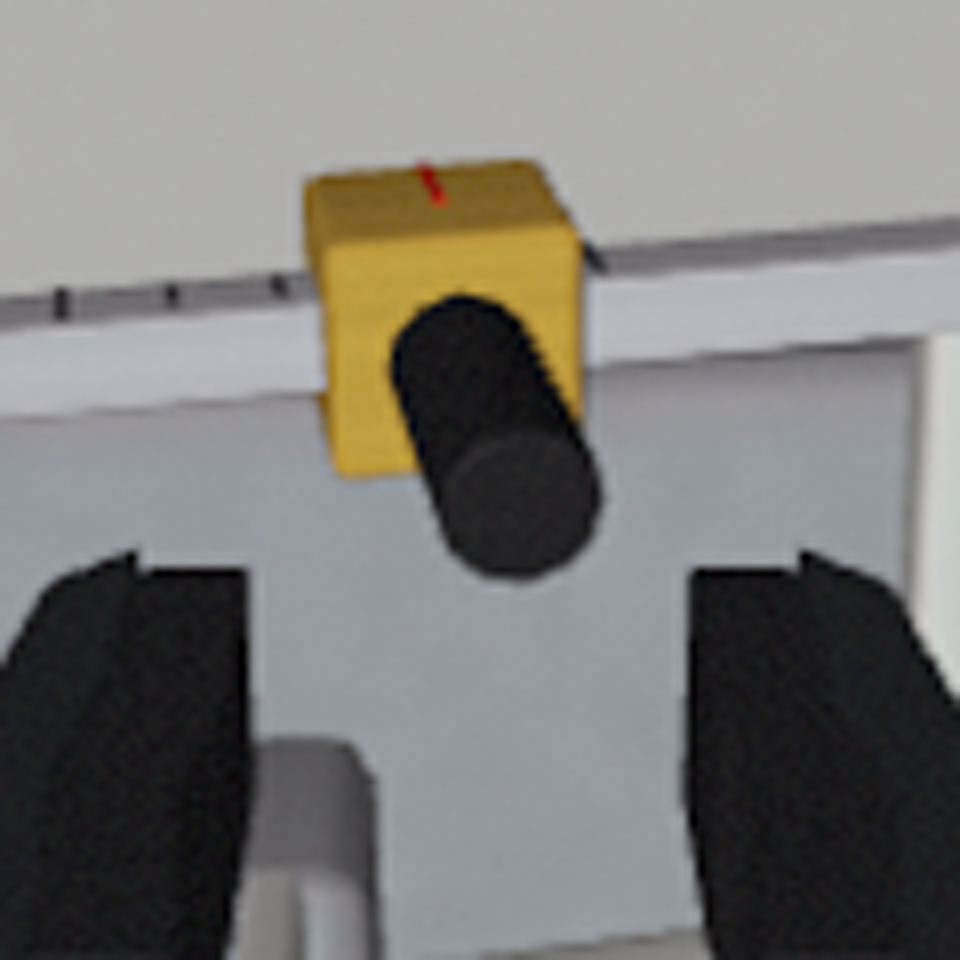

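Call:
step_arm([
  [-0.3,1,10,2,0],
  [-0.3,1,10,2,0],
  [-0.3,0,8,1,0],
  [-0.3,0,4,0,0],
  [-0.3,0,0,0,0],
])

```text
clock: 21.65
eef_pos: [0.5131, 0.029, 0.1105]
tcp_rot: [0.523, 0.501, -0.466, -0.508]
contact_force: [-0.5, 0.7, 0.7]
finger_gap: 0.351
```

```bash
python3 - <<'E'
from h import *
rel([.511,.0295,.108])
im,ci=snap('wrist','pics/w23.png'); crop(im,325,230,60,8,'pics/w23z.png')
E
```

```text
at [0.5131 0.029  0.1105] ang 86.37 tilt [ 0.022 -0.999 -0.049] F [-0.45  0.71  0.68] gap 0.351 t 21.65
tool mm [0.3 2.4 2.3]
```

View pics/w23z.png

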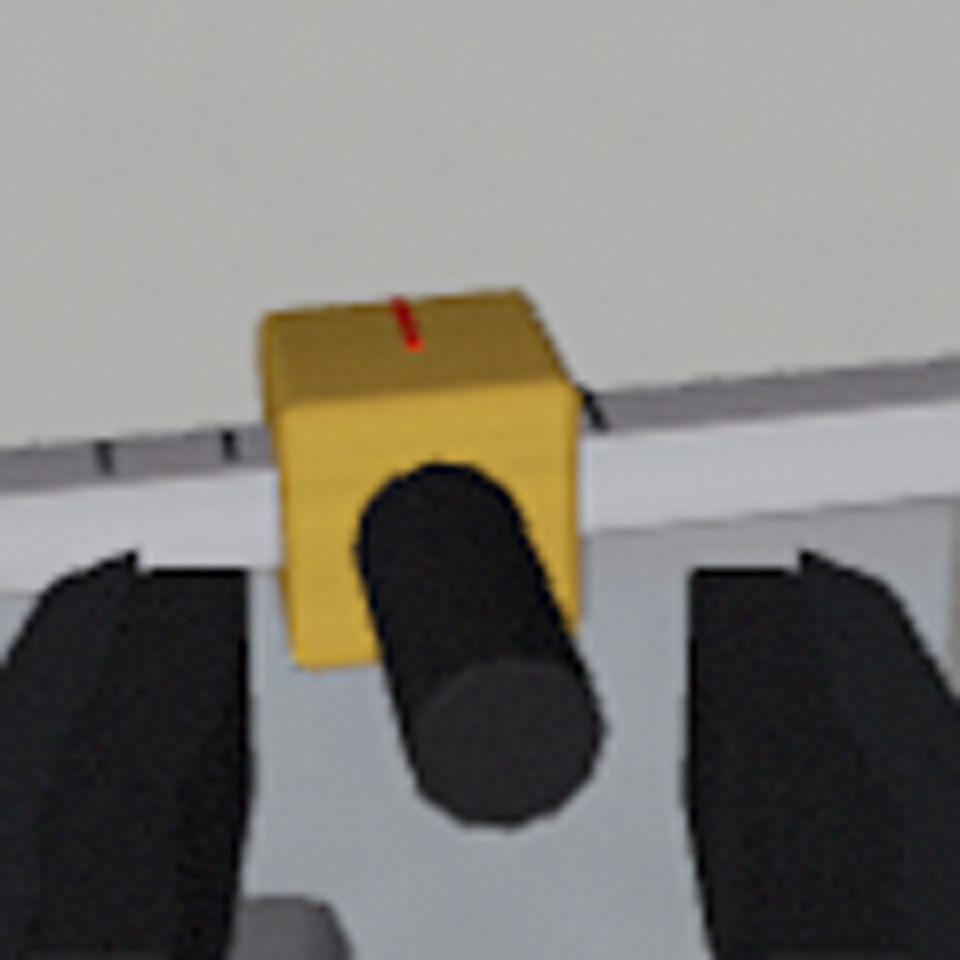

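Call:
step_arm([
  [-0.5,0,1,2,0],
  [-0.5,-4,0,0,0],
  [-0.5,-6,0,0,0],
  [-0.5,-6,0,0,0],
  [-0.5,-6,0,0,0],
  [-0.5,-6,0,0,0],
  [-0.5,-4,0,0,0],
  [-0.5,0,0,0,0],
], squeeze=3)

```text
clock: 22.5
eef_pos: [0.5103, -0.0057, 0.1103]
tcp_rot: [0.524, 0.502, -0.465, -0.508]
contact_force: [0.1, -0.3, 0.5]
finger_gap: 0.251
```

```bash
python3 - <<'E'
from h import *
rel([.511,.0295,.108])
im,ci=snap('wrist','pics/w24.png'); crop(im,325,230,60,8,'pics/w24z.png')
im,ci=snap('scene','pics/s24.png'); crop(im,350,195,50,8,'pics/s24z.png')
E
```

```text
at [ 0.5103 -0.0057  0.1103] ang 86.33 tilt [ 0.023 -0.998 -0.053] F [ 0.06 -0.34  0.49] gap 0.251 t 22.5
tool mm [35.1  3.   1.7]
```

View pics/w24z.png

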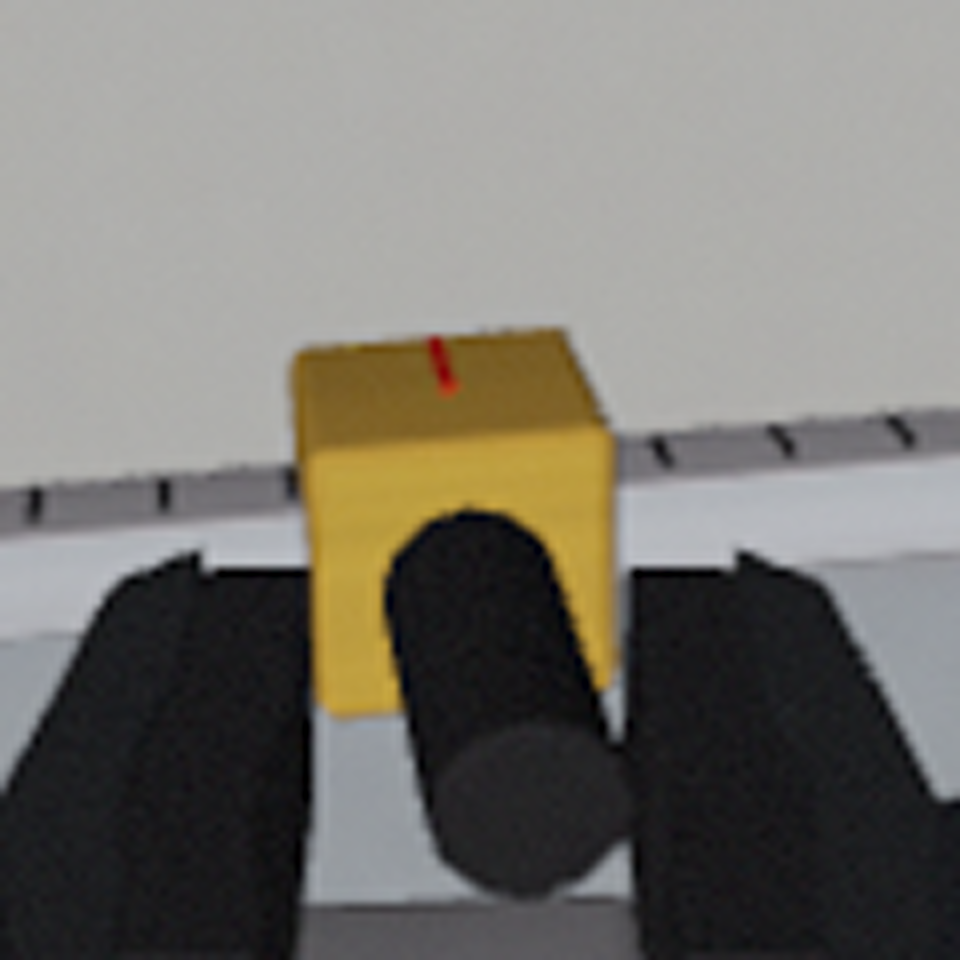

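View pics/s24z.png

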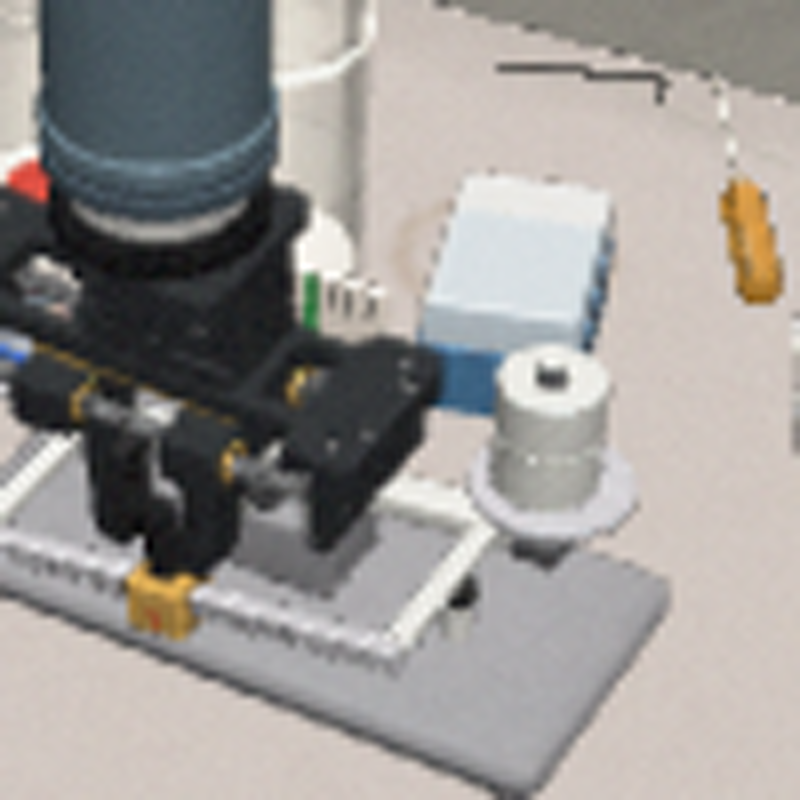

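Call:
step_arm([
  [-0.5,2,0,0,0],
  [-0.5,0,0,0,0],
  [-0.5,0,0,0,0],
  [-0.5,0,0,0,0],
  [-0.5,0,0,0,0],
  [-0.5,0,0,0,0],
])

```text
clock: 23.2
eef_pos: [0.51, -0.0022, 0.1099]
tcp_rot: [0.523, 0.502, -0.466, -0.507]
contact_force: [0.8, 0.2, -0.0]
finger_gap: 0.248
```

```bash
python3 - <<'E'
from h import *
rel([.511,.0295,.108])
im,ci=snap('wrist','pics/w25.png'); crop(im,325,230,60,8,'pics/w25z.png')
im,ci=snap('scene','pics/s25.png'); crop(im,350,195,50,8,'pics/s25z.png')
# ring-stack vertical shift vs s20
a=cv2.cvtColor(cv2.imread("pics/s20.png"),cv2.COLOR_BGR2GRAY).astype(np.float32)
for n in ("s24","s25"):
    b=cv2.cvtColor(cv2.imread(f"pics/{n}.png"),cv2.COLOR_BGR2GRAY)
    T=a[185:215,359:382].astype(np.uint8); r=cv2.matchTemplate(cv2.resize(b[175:230,350:392],None,fx=8,fy=8,interpolation=cv2.INTER_CUBIC),cv2.resize(T,None,fx=8,fy=8,interpolation=cv2.INTER_CUBIC),cv2.TM_CCOEFF_NORMED)
    _,m,_,l=cv2.minMaxLoc(r); print(n,m,l[0]/8-9,l[1]/8-10)
w=optics.camera_info("scene")
print(proj(w,[.588,-.118,.17])-proj(w,[.588,-.118,.154]))
E
```

```text
at [ 0.51   -0.0022  0.1099] ang 86.45 tilt [ 0.023 -0.998 -0.052] F [ 0.83  0.17 -0.03] gap 0.248 t 23.2
tool mm [31.7  2.6  1.1]
s24 0.9519710540771484 0.0 1.125
s25 0.9977245926856995 0.0 0.0
[ 0.35382066 -4.41259842]
```

View pics/w25z.png

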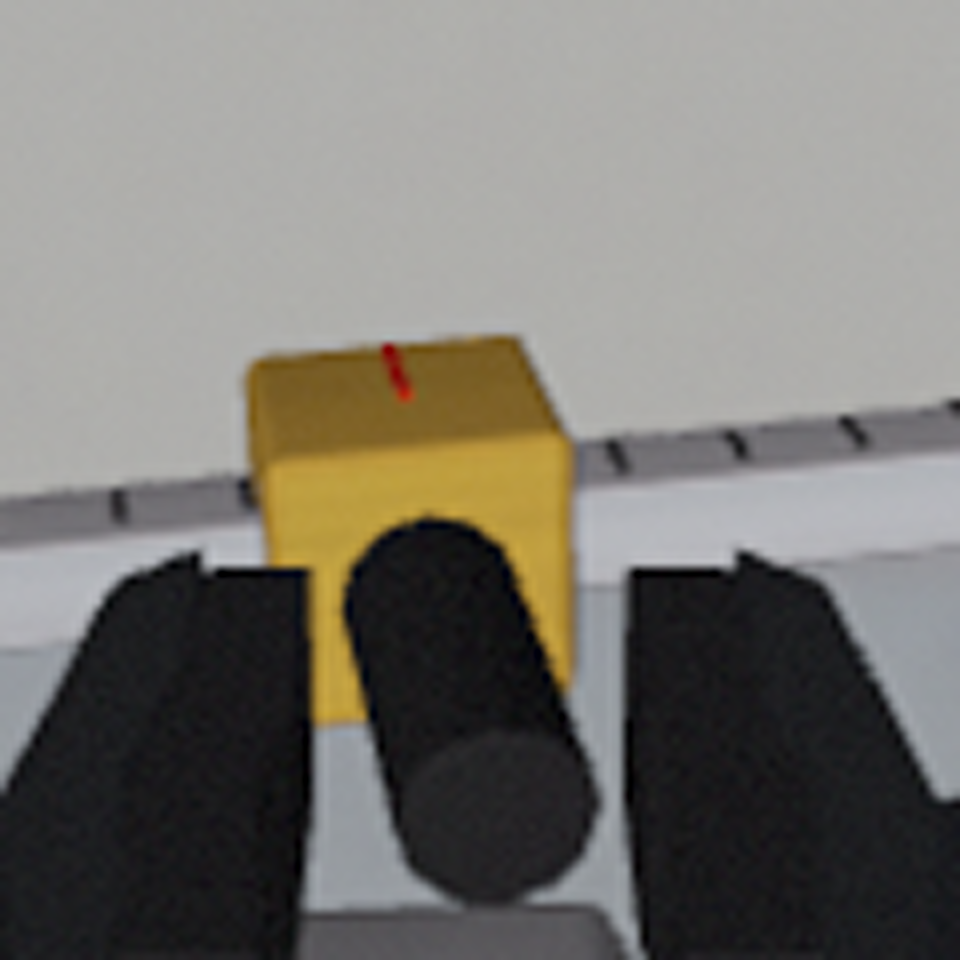

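Call:
step_arm([
  [-0.5,-5,0,0,0],
  [-0.5,-6,0,0,0],
  [-0.5,-4,0,0,0],
  [-0.5,0,0,0,0],
  [-0.5,2.5,0,0,0],
  [-0.5,0,0,0,0],
  [-0.5,0,0,0,0],
  [-0.5,0,0,0,0],
  [-0.5,0,0,0,0],
  [-0.5,0,0,0,0],
])

```text
clock: 24.3
eef_pos: [0.5092, -0.016, 0.1096]
tcp_rot: [0.523, 0.502, -0.465, -0.507]
contact_force: [0.0, -0.4, 0.7]
finger_gap: 0.249
```

```bash
cat >> h.py <<'E'
def gauge(fn):
    a=cv2.cvtColor(cv2.imread("pics/s20.png"),cv2.COLOR_BGR2GRAY); b=cv2.cvtColor(cv2.imread(fn),cv2.COLOR_BGR2GRAY)
    up=lambda q:cv2.resize(q,None,fx=8,fy=8,interpolation=cv2.INTER_CUBIC)
    r=cv2.matchTemplate(up(b[175:230,350:392]),up(a[185:215,359:382]),cv2.TM_CCOEFF_NORMED); _,m,_,l=cv2.minMaxLoc(r); s=l[1]/8-10
    print("match",round(m,3),"dx",l[0]/8-9,"shift",s,"tilt~",round(.15-.15*s/4.41,3))
E
python3 - <<'E'
from h import *
rel([.511,.0295,.108])
im,ci=snap('wrist','pics/w26.png'); crop(im,325,230,60,8,'pics/w26z.png')
im,ci=snap('scene','pics/s26.png'); crop(im,350,195,50,8,'pics/s26z.png'); gauge('pics/s26.png')
E
```

```text
at [ 0.5092 -0.016   0.1096] ang 86.44 tilt [ 0.023 -0.998 -0.052] F [ 0.04 -0.4   0.67] gap 0.249 t 24.3
tool mm [45.5  2.6  1.1]
match 0.886 dx 0.125 shift 2.875 tilt~ 0.052
```

View pics/w26z.png

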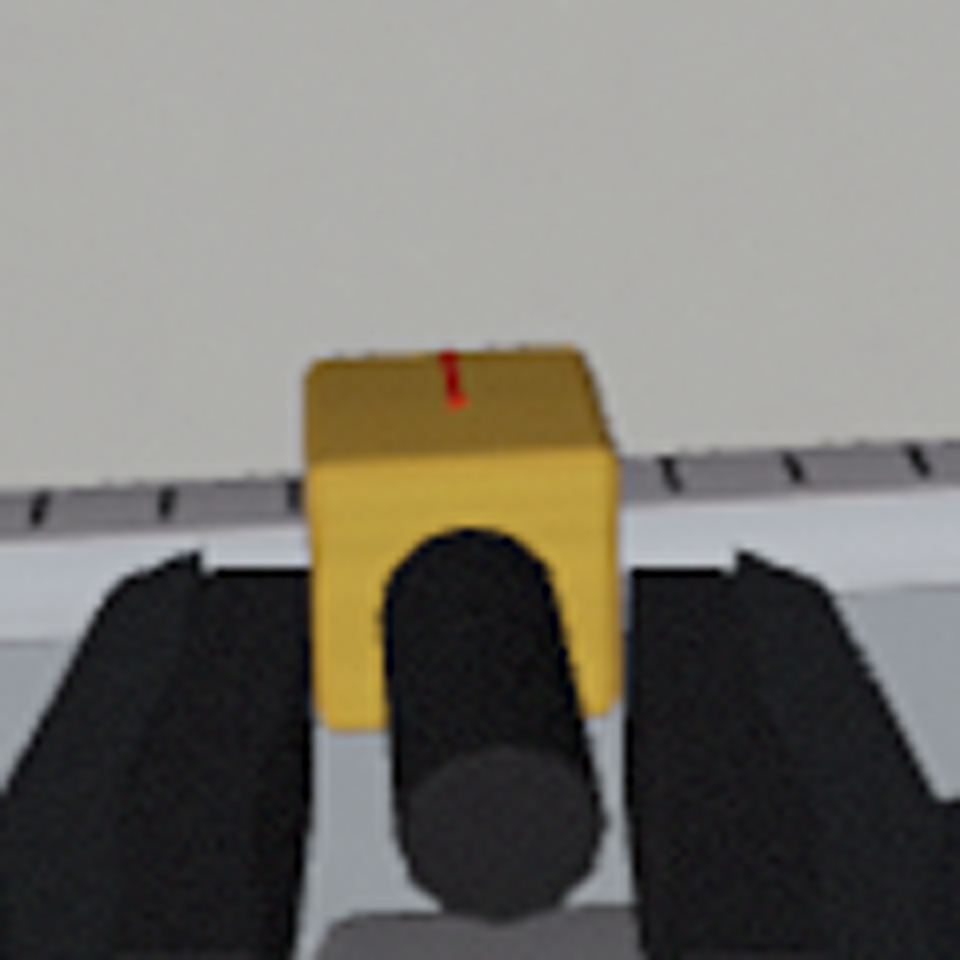

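The beam has left its stop and is now floating. I'll let it settle using held camera frames and read the tilt.

```bash
python3 - <<'E'
from h import *
for i in range(16):
    im,ci=snap('scene','pics/s27_%d.png'%i)
    if i%3==0: gauge('pics/s27_%d.png'%i)
im,ci=snap('wrist','pics/w27.png'); crop(im,325,230,60,8,'pics/w27z.png')
crop(cv2.imread('pics/s27_15.png'),350,195,50,8,'pics/s27z.png')
rel([.511,.0295,.108])
E
```

```text
match 0.884 dx 0.125 shift 2.75 tilt~ 0.056
match 0.901 dx 0.125 shift 2.375 tilt~ 0.069
match 0.92 dx 0.125 shift 2.0 tilt~ 0.082
match 0.928 dx 0.125 shift 1.875 tilt~ 0.086
match 0.929 dx 0.125 shift 1.875 tilt~ 0.086
match 0.928 dx 0.125 shift 1.75 tilt~ 0.09
at [ 0.5092 -0.0161  0.1096] ang 86.43 tilt [ 0.023 -0.998 -0.052] F [0.22 0.94 0.82] gap 0.252 t 25.25
tool mm [45.5  2.6  1.1]
```

View pics/w27z.png

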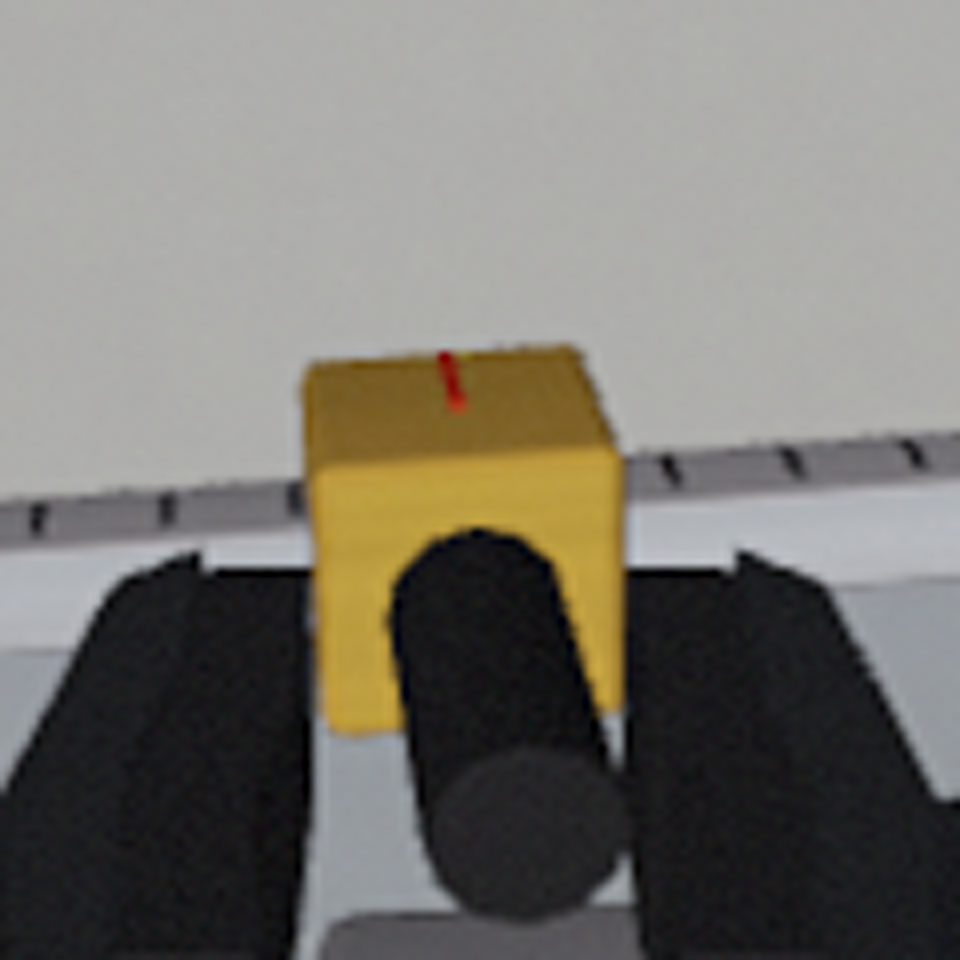

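View pics/s27z.png

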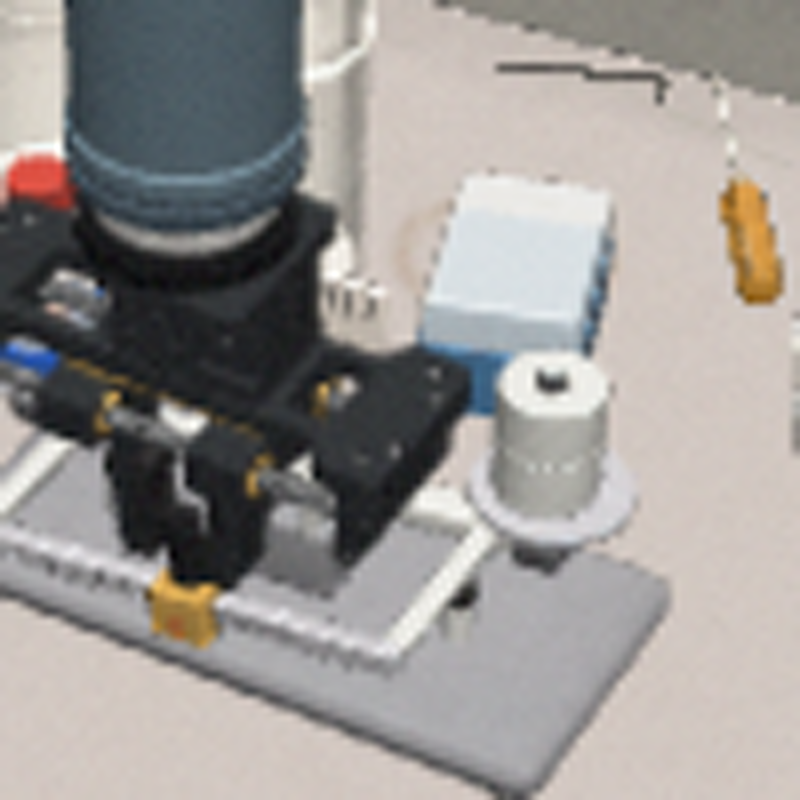

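Call:
step_arm([
  [-0.5,-4,0,0,0],
  [-0.5,-4,0,0,0],
  [-0.5,0,0,0,0],
  [-0.5,3.5,0,0,0],
  [-0.5,0,0,0,0],
])

```text
clock: 25.75
eef_pos: [0.509, -0.0212, 0.1096]
tcp_rot: [0.523, 0.502, -0.465, -0.508]
contact_force: [-0.4, -0.2, -0.1]
finger_gap: 0.251
```

```bash
python3 - <<'E'
from h import *
rel([.511,.0295,.108])
for i in range(22):
    im,ci=snap('scene','pics/s28_%d.png'%i)
    if i%3==0: gauge('pics/s28_%d.png'%i)
im,ci=snap('wrist','pics/w28.png'); crop(im,325,230,60,8,'pics/w28z.png')
rel([.511,.0295,.108])
E
```

```text
at [ 0.509  -0.0212  0.1096] ang 86.4 tilt [ 0.023 -0.998 -0.052] F [-0.42 -0.16 -0.11] gap 0.251 t 25.75
tool mm [50.6  2.7  1.3]
match 0.722 dx 0.0 shift 5.625 tilt~ -0.041
match 0.742 dx 0.0 shift 5.375 tilt~ -0.033
match 0.77 dx 0.0 shift 4.875 tilt~ -0.016
match 0.784 dx 0.0 shift 4.5 tilt~ -0.003
match 0.805 dx 0.0 shift 4.25 tilt~ 0.005
match 0.823 dx 0.0 shift 4.0 tilt~ 0.014
match 0.835 dx 0.0 shift 3.875 tilt~ 0.018
match 0.833 dx 0.0 shift 3.75 tilt~ 0.022
at [ 0.5089 -0.0216  0.1096] ang 86.38 tilt [ 0.023 -0.998 -0.052] F [-0.04  0.11 -1.  ] gap 0.248 t 26.9
tool mm [51.1  2.7  1.3]
```

View pics/w28z.png

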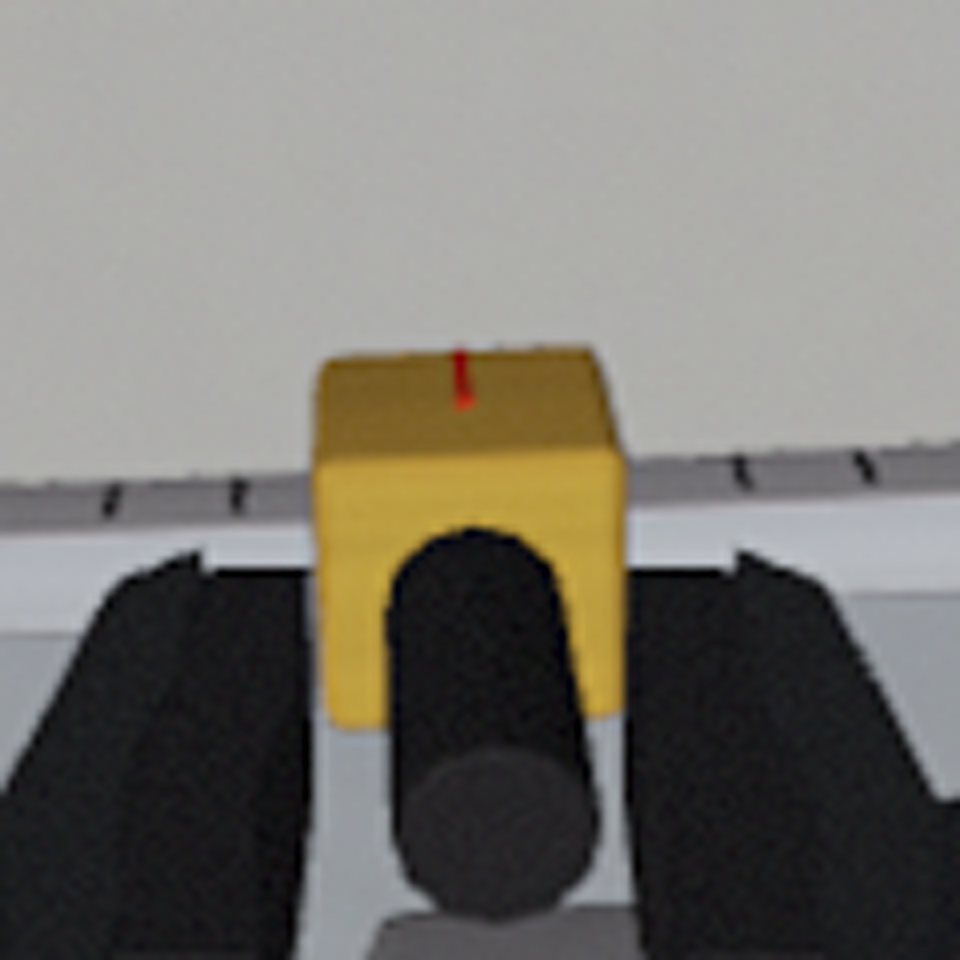

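```bash
python3 - <<'E'
from h import *
for i in range(14):
    im,ci=snap('scene','pics/s29_%d.png'%i)
    if i%3==0: gauge('pics/s29_%d.png'%i)
rel([.511,.0295,.108])
E
```

```text
match 0.837 dx 0.125 shift 3.75 tilt~ 0.022
match 0.833 dx 0.125 shift 3.75 tilt~ 0.022
match 0.832 dx 0.0 shift 3.625 tilt~ 0.027
match 0.836 dx 0.0 shift 3.625 tilt~ 0.027
match 0.837 dx 0.0 shift 3.625 tilt~ 0.027
at [ 0.5089 -0.0216  0.1096] ang 86.38 tilt [ 0.023 -0.998 -0.052] F [ 0.12 -0.72  0.02] gap 0.248 t 27.6
tool mm [51.1  2.7  1.3]
```

Call:
step_arm([
  [-0.5,-2.5,0,0,0],
  [-0.5,-1.5,0,0,0],
  [-0.5,0,0,0,0],
])

```text
clock: 27.9
eef_pos: [0.5087, -0.0258, 0.1095]
tcp_rot: [0.523, 0.502, -0.465, -0.508]
contact_force: [-0.4, 0.3, 0.0]
finger_gap: 0.248
```

```bash
python3 - <<'E'
from h import *
rel([.509,-.0216,.1096])
im,ci=snap('wrist','pics/w30.png'); crop(im,325,230,60,8,'pics/w30z.png')
E
```

```text
at [ 0.5087 -0.0258  0.1095] ang 86.39 tilt [ 0.023 -0.998 -0.052] F [-0.36  0.35  0.01] gap 0.248 t 27.9
tool mm [ 4.2  0.  -0. ]
```

View pics/w30z.png

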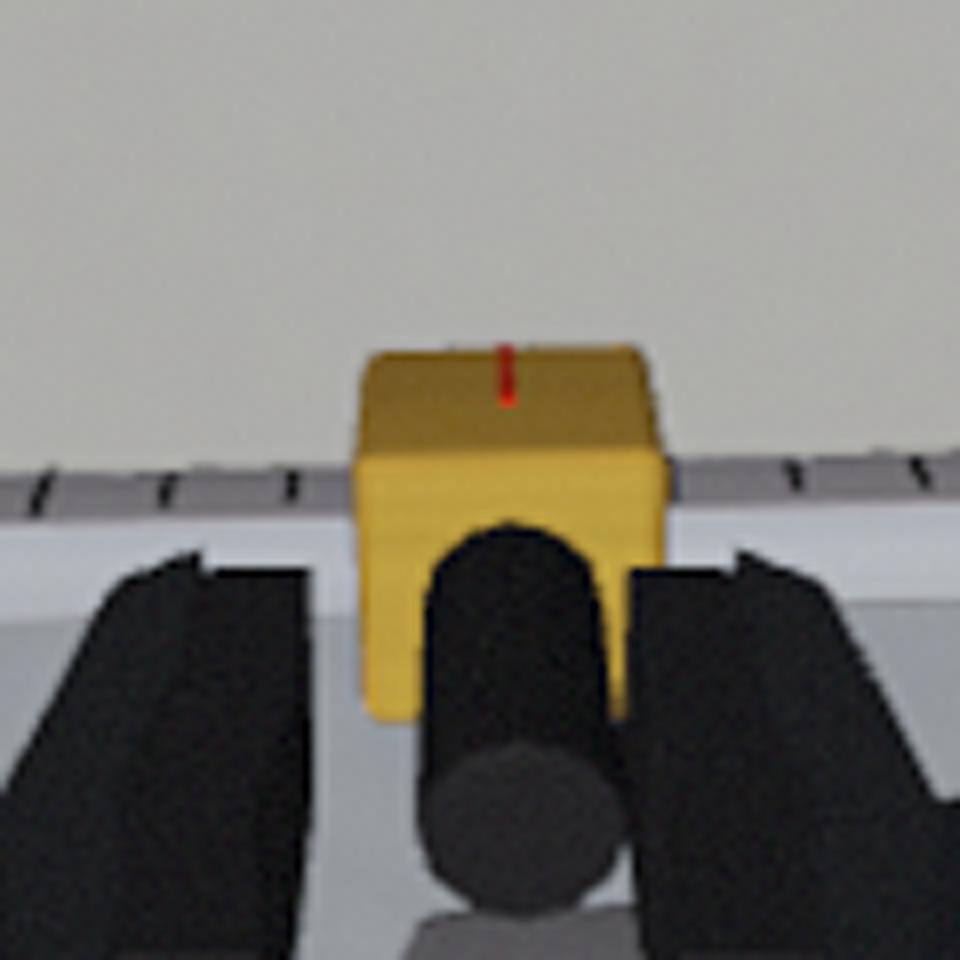

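Call:
step_arm([
  [-0.5,-1.3,0,0,0],
  [-0.5,0,0,0,0],
  [-0.5,3.5,0,0,0],
])

```text
clock: 28.25
eef_pos: [0.5088, -0.0241, 0.1096]
tcp_rot: [0.524, 0.502, -0.465, -0.508]
contact_force: [0.2, -0.1, 0.4]
finger_gap: 0.249
```

```bash
python3 - <<'E'
from h import *
rel([.509,-.0216,.1096])
for i in range(34):
    im,ci=snap('scene','pics/s31_%d.png'%i)
    if i%5==3: gauge('pics/s31_%d.png'%i)
im,ci=snap('wrist','pics/w31.png'); crop(im,325,230,60,8,'pics/w31z.png')
E
```

```text
at [ 0.5088 -0.0241  0.1096] ang 86.33 tilt [ 0.023 -0.998 -0.052] F [ 0.2  -0.07  0.41] gap 0.249 t 28.25
tool mm [ 2.5  0.  -0. ]
match 0.744 dx -0.125 shift 5.375 tilt~ -0.033
match 0.79 dx 0.0 shift 4.875 tilt~ -0.016
match 0.803 dx 0.0 shift 4.5 tilt~ -0.003
match 0.814 dx 0.0 shift 4.25 tilt~ 0.005
match 0.824 dx 0.0 shift 4.125 tilt~ 0.01
match 0.826 dx 0.0 shift 4.125 tilt~ 0.01
match 0.83 dx 0.0 shift 4.125 tilt~ 0.01
```

View pics/w31z.png

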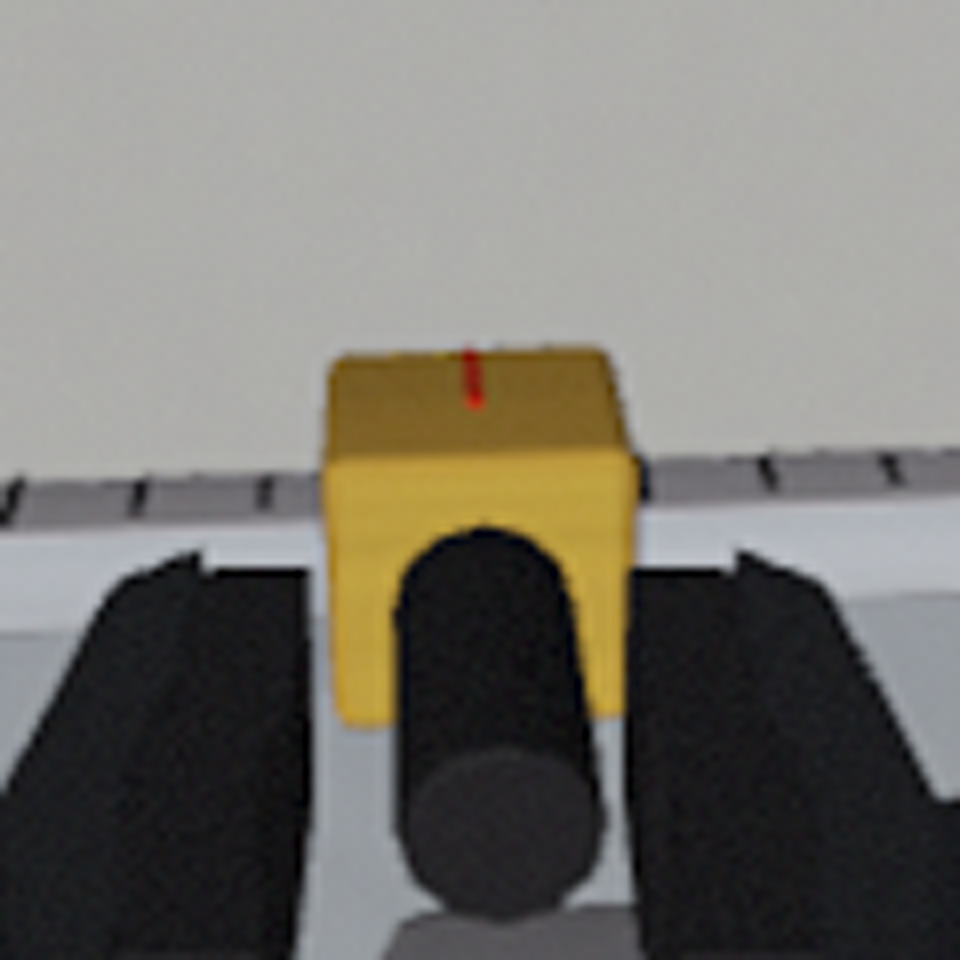

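The beam settles near +0.01 rad and the knob touches neither finger. I'll open, rise clear and check the pointer itself.

Call:
step_arm([
  [-0.3,1,0,0,0],
  [-0.3,0,0,0,0],
  [-0.3,0.2,-8,-0.4,0],
  [-0.3,0.4,-15,-0.8,0],
  [-0.3,0.5,-30,-1.5,0],
  [-0.3,0,-40,-5,0],
  [-0.3,0,-40,30,0],
  [-0.3,0,-20,45,0],
  [-0.3,0,0,45,0],
  [-0.3,0,0,20,0],
])

```text
clock: 31.0
eef_pos: [0.3685, -0.0161, 0.2639]
tcp_rot: [0.525, 0.503, -0.464, -0.507]
contact_force: [0.8, -0.4, 0.1]
finger_gap: 0.347
```

```bash
python3 - <<'E'
from h import *
rel([.45,-.0216,.25])
for i in range(10):
    im,ci=snap('scene','pics/s32_%d.png'%i)
    if i%3==0: gauge('pics/s32_%d.png'%i)
crop(im,350,195,50,8,'pics/s32z.png')
E
```

```text
at [ 0.3685 -0.0161  0.2639] ang 86.34 tilt [ 0.023 -0.998 -0.057] F [ 0.79 -0.44  0.09] gap 0.347 t 31.0
tool mm [ -0.6  18.5 -80.8]
match 0.811 dx 0.125 shift 4.125 tilt~ 0.01
match 0.812 dx 0.125 shift 4.125 tilt~ 0.01
match 0.811 dx 0.125 shift 4.125 tilt~ 0.01
match 0.811 dx 0.125 shift 4.125 tilt~ 0.01
```

View pics/s32z.png

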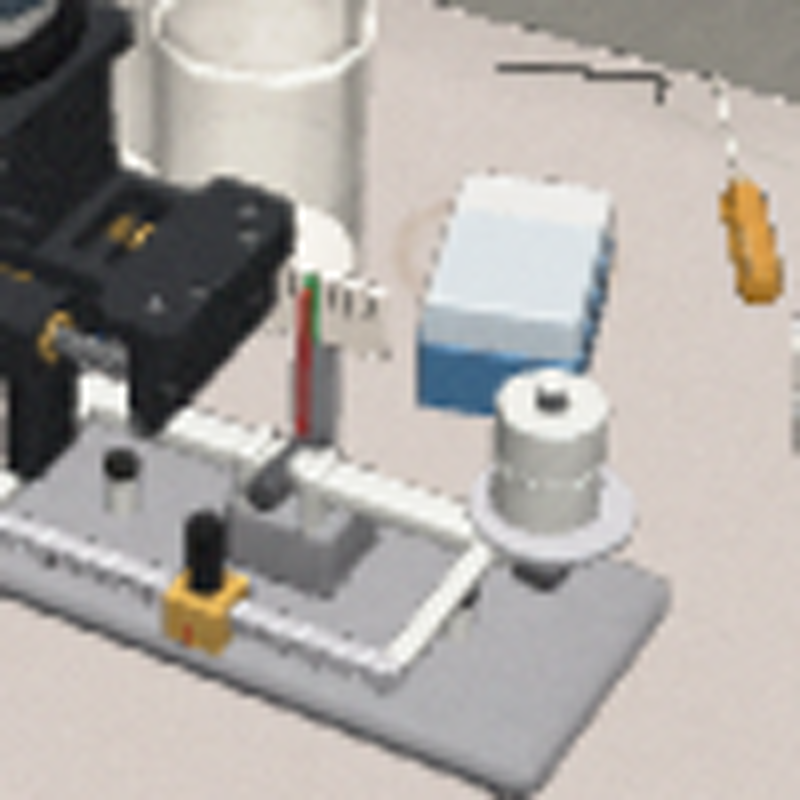

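```bash
python3 - <<'E'
from h import *
ci=optics.camera_info("scene")
def red(fn):
    im=cv2.imread(fn); hsv=cv2.cvtColor(im,cv2.COLOR_BGR2HSV)
    m=((hsv[...,0]<8)|(hsv[...,0]>172))&(hsv[...,1]>120)&(hsv[...,2]>90); m[:, :325]=0; m[:,350:]=0; m[:170]=0; m[205:]=0
    v,u=np.nonzero(m); k=np.polyfit(v,u,1); print(fn,len(v),"rows",v.min(),v.max(),"slope du/dv",k[0].round(4),"u at 185",np.polyval(k,185).round(2)); return k
red("pics/s20.png"); red("pics/s32_9.png")
yd=np.array([.04,1,0])
for t in (.15,.1,.05,.03,.01,0,-.03):
    P=np.array([.588,-.014,.08]); tip=P+.076*(np.cos(t)*np.array([0,0,1])+np.sin(t)*yd); b=P+.03*(np.cos(t)*np.array([0,0,1])+np.sin(t)*yd)
    a,c=proj(ci,tip),proj(ci,b); print(t,a.round(2),"slope",((a-c)[0]/(a-c)[1]).round(4))
im,c2=snap('top','pics/t33.png'); crop(im,338,198,12,40,'pics/t33z.png')
im,c3=snap('wrist','pics/w33.png')
E
```

```text
pics/s20.png 18 rows 181 199 slope du/dv 0.1334 u at 185 335.31
pics/s32_9.png 16 rows 187 198 slope du/dv -0.0612 u at 185 337.65
0.15 [332.35 182.93] slope 0.1434
0.1 [333.46 183.19] slope 0.0909
0.05 [334.58 183.5 ] slope 0.0368
0.03 [335.03 183.64] slope 0.0147
0.01 [335.48 183.79] slope -0.0078
0 [335.7  183.86] slope -0.0192
-0.03 [336.38 184.11] slope -0.054
```

View pics/t33z.png

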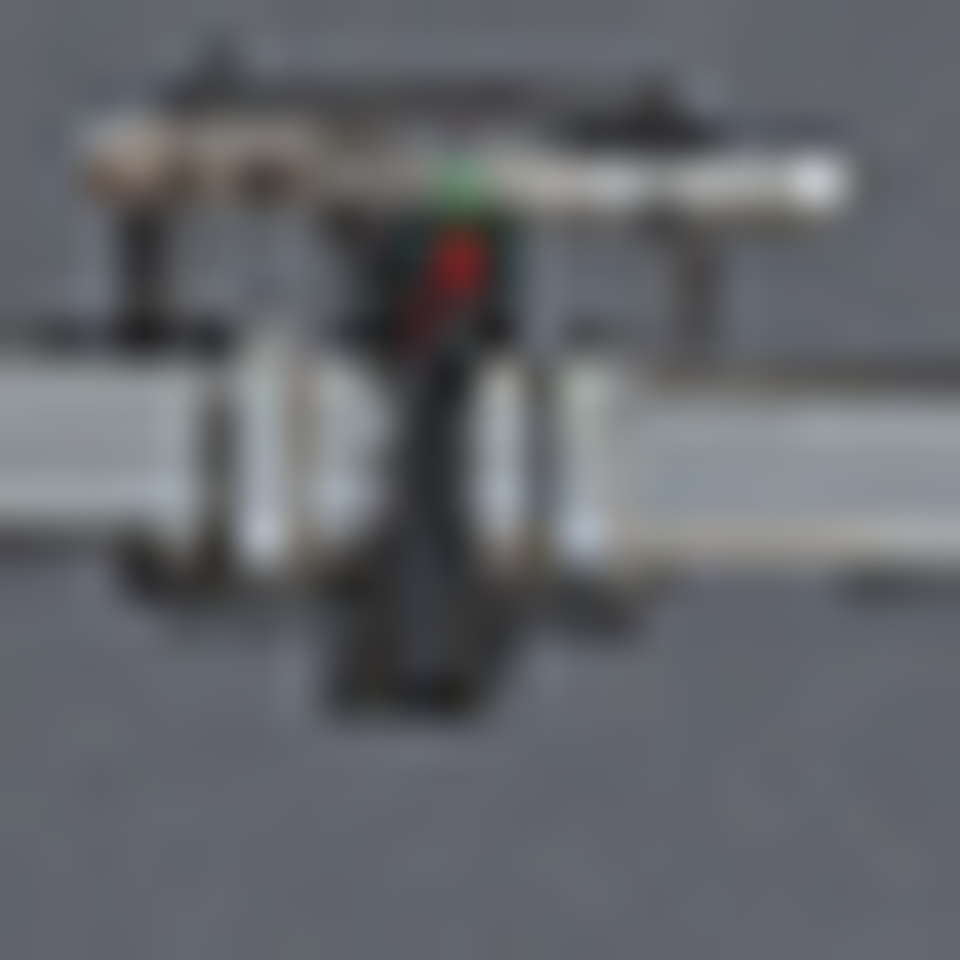

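View pics/w33.png

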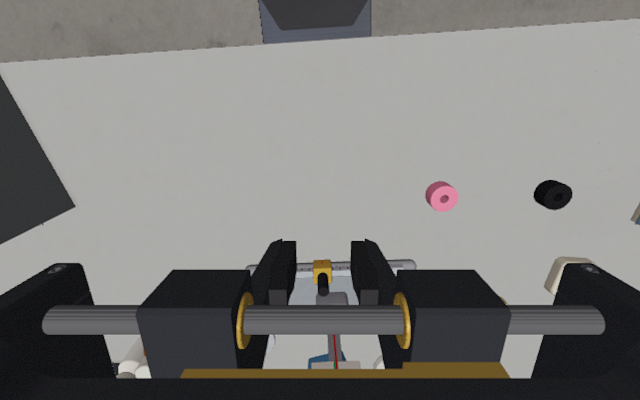

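The top view shows the red tip right in front of the green band, but the scene-camera slope fit is noisy and disagrees. I'll cross-check with the bar slope in the close wrist views, calibrated on w25 with the beam at its stop.

```bash
python3 - <<'E'
from h import *
def edge(fn):
    im,ci=ld(fn); g=cv2.cvtColor(im,cv2.COLOR_BGR2GRAY).astype(float); g=cv2.GaussianBlur(g,(3,3),0)
    # border: grey scale strip (dark) -> white bar top: strongest positive vertical gradient in window
    pts=[]
    for u in list(range(268,296))+list(range(348,384)):
        col=g[:,u]; d=col[2:]-col[:-2]; r=np.arange(215,262); k=r[np.argmax(d[r-1])]
        a,b,c=d[k-2],d[k-1],d[k]; off=0.5*(a-c)/(a-2*b+c) if (a-2*b+c)!=0 else 0
        pts.append((u,k+off))
    pts=np.array(pts); k=np.polyfit(pts[:,0],pts[:,1],1)
    for _ in range(3):
        res=pts[:,1]-np.polyval(k,pts[:,0]); ok=abs(res)<.6; k=np.polyfit(pts[ok,0],pts[ok,1],1)
    yd=np.array([.041,1,0])/np.hypot(1,.041); n=np.array([1,-.041,0]); P0=np.array([.503,-.0135,.09])
    X=[]
    for u in (265,385):
        o,d=ray(ci,u,np.polyval(k,u)); X.append(o+d*((P0-o)@n)/(d@n))
    D=X[1]-X[0]; print(fn,ok.sum(),"slope",k[0].round(4),"bar tilt (down to +y)",(-D[2]/(D@yd)).round(4),"z",X[0][2].round(4),X[1][2].round(4))
for f in ("w25","w26","w27","w28","w31"): edge(f"pics/{f}.png")
E
```

```text
pics/w25.png 62 slope -0.1029 bar tilt (down to +y) 0.155 z 0.0915 0.0801
pics/w26.png 60 slope -0.0563 bar tilt (down to +y) 0.055 z 0.0895 0.0855
pics/w27.png 58 slope -0.0758 bar tilt (down to +y) 0.0954 z 0.0911 0.0842
pics/w28.png 61 slope -0.0446 bar tilt (down to +y) 0.0286 z 0.0886 0.0865
pics/w31.png 63 slope -0.039 bar tilt (down to +y) 0.017 z 0.0881 0.0869
```

View pics/t33.png

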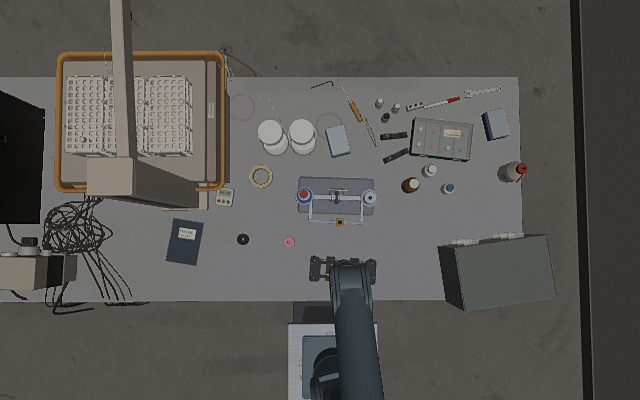

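```bash
python3 - <<'E'
from h import *
im,ci=snap('scene','pics/s34.png'); gauge('pics/s34.png')
rel([0.36,0,.26]); print(np.abs(pose()[2]['dq']).max())
print(manip.job_done())
E
```

```text
match 0.81 dx 0.125 shift 4.125 tilt~ 0.01
at [ 0.3719 -0.0161  0.2632] ang 86.34 tilt [ 0.023 -0.998 -0.056] F [ 0.38  0.18 -0.18] gap 0.352 t 31.65
tool mm [15.2  2.8 13. ]
0.005478357766065197
the job is handed in; nothing more can be done
None
```

The balance is level with both rings on the post, and I handed the job in at 31.7 s of the 72 s allowed.

**What I did:** I took the two silver rings and left the black and pink look-alikes alone. Each ring was threaded over the off-centre post and lowered a few millimetres at a time until it was seated, then released. I pushed the rider with slack jaws to about mid-bar until the beam floated, backed off, rose clear and withdrew the arm.

**Last checks:**
- **Beam tilt:** the pan's drop in the scene view gives about +0.010 rad, steady over the last second. The bar slope in the close wrist view gives about +0.017 rad; it read 0.155 at the 0.15 stop. Both are inside the 0.035 limit.
- **Pointer:** the top view shows the red tip in front of the green band.
- **Surroundings:** both rings are stacked on the pan, the other things on the table stand where they were, and the robot touches nothing.

**Disagreements and oddities:**
- **Pointer in the scene view:** a line fit to the pointer's few pixels was inconsistent, between about -0.03 and +0.04 rad. I set it aside in favour of the two clearer measurements.
- **Tool tilt:** the tool crept about 0.05 rad off vertical during the job. Ring B therefore went on slightly tilted in the grip, but it sits flat in the final pictures.
- **Ring B seating:** it pressed the pan down about 1.5 mm for a moment before I eased back and released it.

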